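# Check a hand-tacked boss with a GO / NO-GO plug gauge

### The arm

A 7-joint arm with a two-finger parallel gripper is mounted at the origin on the work surface; the furniture and walls round the work are solid. World frame = base frame: x ahead of the robot, y to its left, z up, the work surface at z = 0. Lengths are in m, angles in rad, forces in N, time in s.
With the tool pointing down it reaches from about 0.425 to 0.925 m from the base axis. Payload 6.8 kg.
Tool frame: the origin (TCP) lies midway between the tips of the shut fingers; the grasp point (between the pads) lies 19 mm behind it; z points along the fingers, y is the direction in which the jaws open and shut (so a half turn about z gives the same grasp; the last joint's range is limited). The gripper opens to 85 mm and grips with 20 to 120 N. Pads are 22 mm wide; open, the fingers measure 114 mm over their backs; the gripper's body (76 mm by 85 mm) begins 54 mm behind the grasp point. The pads swing forward as they close: fully open they stand 13 mm farther back than shut.
Start: joints at [-0.108, 0.477, 0.022, 1.555, -0.011, 1.109, -0.083], TCP at [0.675, 0, 0.231] pointing down, gripper open.
Joint ranges: [-2.96, 2.96], [-0.34, 2.1], [-1.41, 1.46], [0.24, 2.44], [-1.37, 4.51], [0.17, 1.92], [-2.96, 2.96]. Speed limits (rad/s): [2.39, 2.39, 3.14, 3.14, 3.14, 3.14, 3.14].

### API

Orientations are given as a unit quaternion [w, x, y, z].
In Python, from station import bot gives the robot as it stands. The module is installed in compiled form; this text tells all that it offers.
- The arm moves only by the tool play_rows, never from a script. Its argument "motion" is a list of rows, each a list of 2 entries, a list of its own where there are three numbers: the shift along the tool's x, y, z as a fraction of full scale, then the turn, a rotation vector about the tool's x, y, z as a fraction of full scale. In form: [[[tx, ty, tz], [rx, ry, rz]], ...]. A call has 1 to 8 rows; each row is the pose to reach, as a shift and turn from the pose measured when the call began, along the tool's axes at that moment, turning the shorter way round; what a row does not reach only later rows make up. Full scale, the value 1, is 400 mm for a shift and 360 degrees for a turn. A row lasts 1/10 s, in which the tool goes at most 50 mm and 8.59 degrees, less where a joint would pass 70% of its speed; a pose out of reach is approached as far as the arm can. A call with a number of a shift or a turn outside -1 to 1 is refused whole. A call with a gripper value outside its range is refused whole. "fingers" is the finger opening in mm, from 0 to 85.4, set as the call begins (left out, the last holds). The fingers move at their own pace and stop on an object; "grip_force" is the grip in N (left out, the last holds). Time passes only in rows, so rows that repeat a pose let the fingers close. It gives the time, the measured TCP pose, the force and the opening at its end, in the units of the state.
- bot.get_obs(): the state, without advancing time (a new reading comes with each control period).
- bot.read_camera(name): name is "scene" or "side" or "wrist"; returns a dict with "pixels" (480x640x3 uint8, red, green, blue), "range_z" (480x640 float32, m along the optical axis (not along the pixel's ray), 0 where there is no reading), "fovy" (degrees; the focal length in pixels is half the picture's height over the tangent of half this angle, whatever the lens; pixels are square), "cx", "cy" (the principal point, pixels), "pose" (4x4, takes a point from camera to world coordinates). Camera axes: x right, y down, z forward; pixel columns grow to the right and rows downward; lengths in m; the calibration is good to about 2 mm. The wrist camera is an equidistant fisheye: a pixel r from the principal point sees the ray r / f radians off the axis. A picture is of the moment at which its call begins.
- bot.hand_in(): hands the job in, once; it reports no verdict.
The state is a dict: "t": time; "q": joint angles; "joint_vel": joint speeds; "joint_torque": joint torques, N m; "eef_pos": TCP position; "tool_rot": TCP orientation; "contact_force": force on the tool from outside, world axes, zero at the start; "torque": the same for the moment, N m; "gripper_width": opening from 0.0 (shut) to 1.0 (fully open).
Only numpy, scipy, OpenCV 4.12 (cv2) and the standard library are available. Lean on these libraries where they do the work, as an engineer would, in place of code of your own. Each camera call takes 0.05 s, during which the arm holds its last target.

### The job

The bore of the leaning, hand-tacked boss must be checked with the plug gauge from the wooden cradle. Find the bore and push the GO end (long, green collar) in until its collar meets the boss, draw it out, then enter the pilot nose of the NO-GO end (red collar) and press its shoulder squarely against the boss, gently but firmly for about a second, to confirm that it will not go in. Never force the gauge; lay it back in its cradle, either way round, and leave the marker, tape measure and coupon where they are.

Things in the scene. Friction and masses are not known exactly. Their poses are not given: they have to be found in the camera images.
- gauge_mid (a point): Centre of the gauge's hexagon handle, on its axis; the loose gauge is 182 mm long, 0.3 to 0.55 kg. x runs along the gauge to the GO end, z up as it lies in the cradle. Handle: aluminium, 100 mm long, 28 mm across flats; in the cradle two flats stand upright (y is square to them), so it is taken from above, 28 mm wide. Round collars, 38 mm wide, 5 mm thick, end it (green GO, red NO-GO).
- go_tip (a point): Centre of the end face of the GO member, 97 mm from gauge_mid along +x. The member is a steel cylinder 30.4 mm in diameter and 42 mm long from the green collar to this face; its last 2 mm are chamfered down to 28 mm.
- nogo_tip (a point): Centre of the end face of the pilot nose on the NO-GO member, 85 mm from gauge_mid along -x. The NO-GO member is a steel cylinder 35 mm in diameter and 22 mm long from the red collar; in front of it stands the pilot nose, 26 mm in diameter and 8 mm long, which enters any good bore and centres the gauge. Refused: the 35 mm shoulder rests on the boss, this point 8 mm inside the mouth.
- bore_drawn (a point): Where the drawing puts the centre of the mouth of the bore, 95 mm above the table. z: bore axis, out of the mouth, 30 degrees above level; x: level; y: outward and down, 30 degrees from straight down (fingers point so while a gauge held across them enters along -z). The boss was tacked by hand: its real bore lies up to 6 mm from here along +x or -x, parallel; find it by touch or sight.
- weldment: The steel part that carries the boss, held to the table by two small grey and orange magnets (66 mm high, at both x ends of the base, up to 75 mm from the middle). Base 100 (x) x 130 (y) x 10 mm, origin: centre of its underside; y is the level direction in which the bore opens. Boss: immovable steel tube, 52 mm outer, 32 mm bore, 40 mm long, open at both ends. GO end home: its tip 42 mm in.
- cradle_seat (a point): Where the handle's centre belongs in the immovable wooden cradle, 61.5 mm above the table; the gauge lies along this point's x, either way round. Base 130 x 80 x 12 mm; two uprights 42 mm either side of the seat (10 mm thick, 60 wide, 59 high), each with a 120 degree vee that holds the hexagon with two flats upright. 74 mm free between uprights; collars go outside them, 3 mm play each way.
- marker: Bystander: white paint marker with a black cap, 131 mm long, 17 mm thick, loose on the table.
- tape: Bystander: yellow and black tape measure, 32 x 82 mm, 60 mm high, loose on the table.
- coupon: Bystander: grey steel coupon with a bead on it, 30 x 60 x 8 mm, loose on the table.

How it is judged:
On the way, in this order (a step that is already met when the one before it is completed fails the run):
1. the GO end is fully home in the bore: its tip at least 39 mm inside the mouth (the green collar within 3 mm of the boss), the gauge in line with the bore (z of go_tip in the frame of bore_drawn between -0.046 and -0.039 m and x of go_tip in the frame of bore_drawn between -0.009 and 0.009 m and y of go_tip in the frame of bore_drawn between -0.004 and 0.004 m and angle between the x axis of gauge_mid and the z axis of bore_drawn, either way round below 0.09 rad), for 0.2 s.
2. the GO end has been drawn out of the bore (z of go_tip in the frame of bore_drawn above 0.005 m), for 0.1 s.
3. the NO-GO end is tried: its pilot nose is in the bore, its shoulder within 2.5 mm of the boss and pressing on it with more than 3 N for 0.4 s, the gauge in line with the bore (contact force between gauge and weldment above 3 N and z of nogo_tip in the frame of bore_drawn between -0.0105 and -0.0055 m and x of nogo_tip in the frame of bore_drawn between -0.011 and 0.011 m and y of nogo_tip in the frame of bore_drawn between -0.005 and 0.005 m and angle between the x axis of gauge_mid and the z axis of bore_drawn, either way round below 0.09 rad), for 0.4 s.
At the end, for the whole second after the job is handed in: The gauge lies at rest and released in both vees of its cradle, either way round: handle centre within 8 mm of cradle_seat and within 4 mm of its height, in line with the cradle within 4 degrees. The marker, tape measure and coupon are where they were (within 30 mm) (distance between gauge_mid and cradle_seat below 0.008 m and z of gauge_mid in the frame of cradle_seat between -0.004 and 0.004 m and angle between the x axis of gauge_mid and the x axis of cradle_seat, either way round below 0.07 rad and linear speed of gauge below 0.02 m/s and contact force between the fingers and gauge below 0.1 N); the robot touches nothing.
It fails at once if the gauge is pushed against the boss with more than 60 N (contact force between gauge and weldment above 60 N).
It fails at once if the gauge is dropped: its middle comes lower than 30 mm above the table (height (world z) of gauge_mid below 0.03 m).
It fails at once if a bystander is moved more than 30 mm (distance of any of marker, tape, coupon from where it was at the start of the episode above 0.03 m).
It also fails if it takes over 72 s, if anything falls off the work surface, if the arm or the gripper's body presses on something with over 40 N, if the wrist force passes 120 N, or if a joint passes its speed limit or range.

## Working session

There is one attempt and no reset: what is moved stays moved. The work goes in short steps, Python scripts to look and compute and a tool call to move; the robot and the scene stay as the last step left them, time stands still between calls to the robot, and variables do not carry over. Pictures are saved under pics/ and viewed, and the job is handed in when it is done.

Besides the shell and the picture viewer there is one more tool, called after ">>>" by a JSON object that holds its "api" and its "payload", one argument or row to a line. play_rows: Moves the arm, as the interface text tells. Shift numbers are shares of 400 mm and turn numbers shares of 360 degrees, none past 1 either way. Its arguments: {"type":"object","properties":{"motion":{"type":"array"},"fingers":{"type":"number"},"grip_force":{"type":"number"}},"required":["motion"]}

```bash
mkdir -p pics; python3 - <<'E'
from station import bot
import cv2,numpy as np
o=bot.get_obs();print({k:np.round(v,3) for k,v in o.items()})
for n in ["scene","side","wrist"]:
    c=bot.read_camera(n);cv2.imwrite(f"pics/{n}0.png",c["pixels"][:,:,::-1]);np.savez(f"{n}0.npz",**c)
    print(n,c["fovy"],c["cx"],c["cy"],np.round(c["pose"],3))
E
```

```text
{'t': np.float64(0.0), 'q': array([-0.108,  0.478,  0.022,  1.556, -0.012,  1.109, -0.083]), 'joint_vel': array([ 0.   ,  0.   ,  0.001,  0.001,  0.   ,  0.   , -0.   ]), 'joint_torque': array([-1.0000e-03, -5.9644e+01,  1.6080e+00, -2.8119e+01,  1.2000e-02,
        9.0000e-03,  0.0000e+00]), 'eef_pos': array([0.674, 0.   , 0.23 ]), 'tool_rot': array([-0.001,  0.707,  0.707, -0.001]), 'contact_force': array([ 0.258,  0.108, -0.796]), 'torque': array([-0.019, -0.059, -0.03 ]), 'gripper_width': np.float64(1.0)}
scene 47.793832553336436 316.87141956514876 231.58960269973008 [[ 0.875 -0.198  0.441 -0.011]
 [-0.483 -0.327  0.812 -1.004]
 [-0.017 -0.924 -0.382  0.552]
 [ 0.     0.     0.     1.   ]]
side 52.37156275862027 322.2162010589291 229.7867641219106 [[-0.848 -0.223  0.481  0.083]
 [-0.53   0.33  -0.781  0.695]
 [ 0.015 -0.917 -0.398  0.477]
 [ 0.     0.     0.     1.   ]]
wrist 65.70646984690485 319.3281071440944 237.85729277992135 [[ 1.    -0.    -0.002  0.674]
 [-0.001 -0.958 -0.286  0.075]
 [-0.002  0.286 -0.958  0.373]
 [ 0.     0.     0.     1.   ]]
```

View pics/scene0.png

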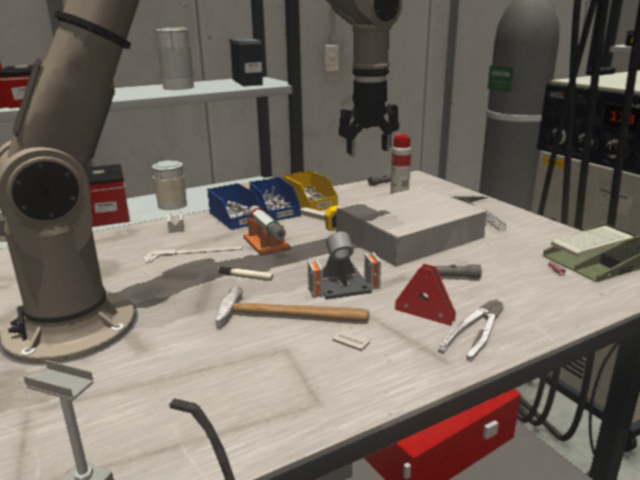

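View pics/side0.png

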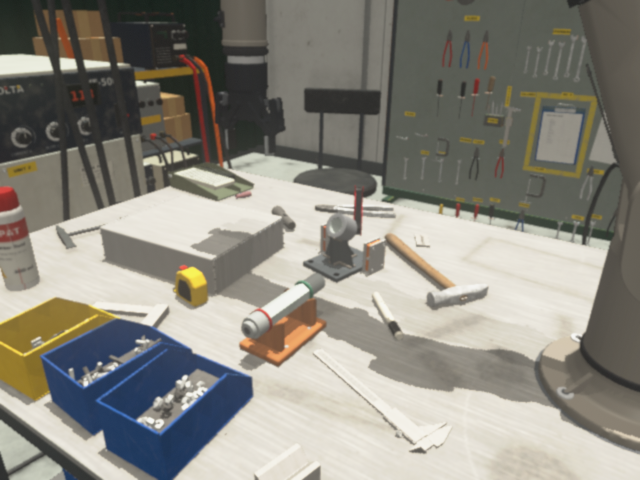

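View pics/wrist0.png

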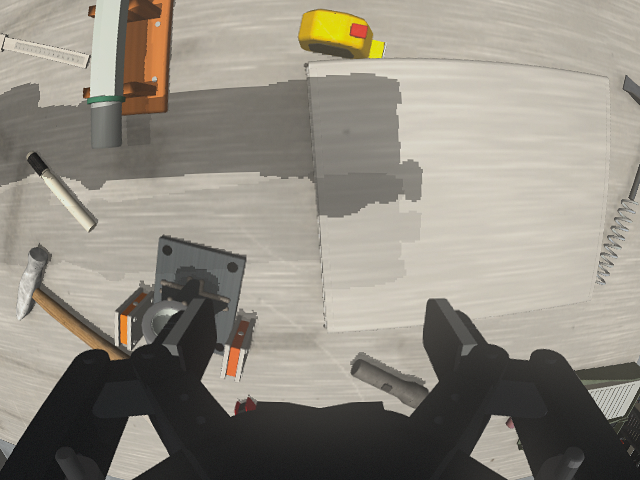

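```bash
cat > h.py <<'E'
import numpy as np,cv2
def load(n):
    d=dict(np.load(n));return d
def ray(c,u,v,fish=False):
    f=240/np.tan(np.radians(float(c["fovy"]))/2)
    x=(np.asarray(u,float)-c["cx"]);y=(np.asarray(v,float)-c["cy"])
    if fish:
        r=np.hypot(x,y)+1e-9;th=r/f
        d=np.stack([np.sin(th)*x/r,np.sin(th)*y/r,np.cos(th)],-1)
    else:
        d=np.stack([x/f,y/f,np.ones_like(x)],-1)
    return d
def pts(c,fish=False):
    v,u=np.mgrid[:480,:640]
    d=ray(c,u,v,fish); d=d/d[...,2:]
    p=d*c["range_z"][...,None]
    return p@c["pose"][:3,:3].T+c["pose"][:3,3]
def onplane(c,u,v,z,fish=False):
    d=ray(c,u,v,fish)@c["pose"][:3,:3].T;o=c["pose"][:3,3]
    return o+d*((z-o[2])/d[...,2:])
E
python3 - <<'E'
from h import *
s=load("scene0.npz");w=load("wrist0.npz");d=load("side0.npz")
a=cv2.resize(s["pixels"][200:330,190:400],None,fx=3.8,fy=3.8,interpolation=cv2.INTER_CUBIC)[:,:,::-1];cv2.imwrite("pics/z1.png",a)
a=cv2.resize(d["pixels"][200:370,220:420],None,fx=3.5,fy=3.5,interpolation=cv2.INTER_CUBIC)[:,:,::-1];cv2.imwrite("pics/z2.png",a)
a=cv2.resize(w["pixels"][220:400,80:280],None,fx=3.3,fy=3.3,interpolation=cv2.INTER_CUBIC)[:,:,::-1];cv2.imwrite("pics/z3.png",a)
for n,c,f,l in [("w",w,True,[(105,60),(105,130),(150,100),(200,250),(160,325),(330,35),(60,200)]),("d",d,False,[(285,305),(262,318),(312,285),(345,228),(190,285),(385,315)])]:
    P=pts(c,f)
    for u,v in l: print(n,u,v,np.round(P[v,u],3))
E
```

```text
w 105 60 [0.484 0.15  0.075]
w 105 130 [0.483 0.086 0.075]
w 150 100 [0.5   0.114 0.012]
w 200 250 [ 0.546 -0.047  0.01 ]
w 160 325 [ 0.517 -0.103  0.077]
w 330 35 [0.682 0.156 0.06 ]
w 60 200 [0.369 0.014 0.015]
d 285 305 [0.467 0.178 0.072]
d 262 318 [0.47  0.229 0.076]
d 312 285 [0.466 0.103 0.071]
d 345 228 [ 0.513 -0.089  0.094]
d 190 285 [0.671 0.181 0.043]
d 385 315 [0.362 0.034 0.012]
```

View pics/z1.png

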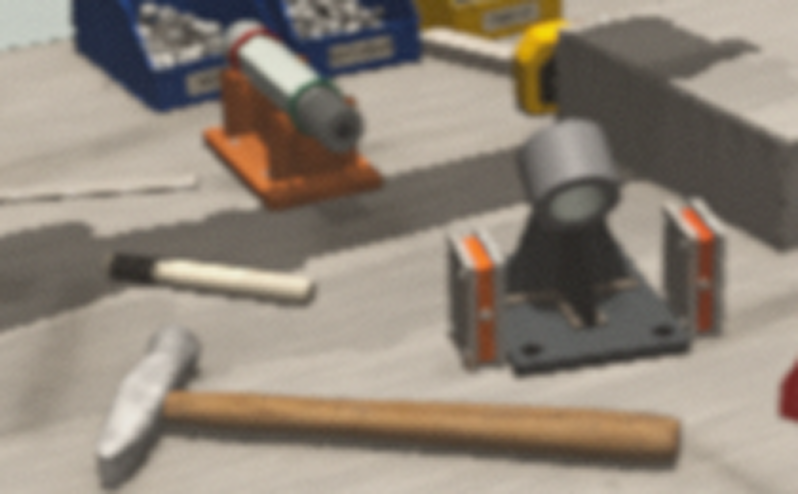

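View pics/z2.png

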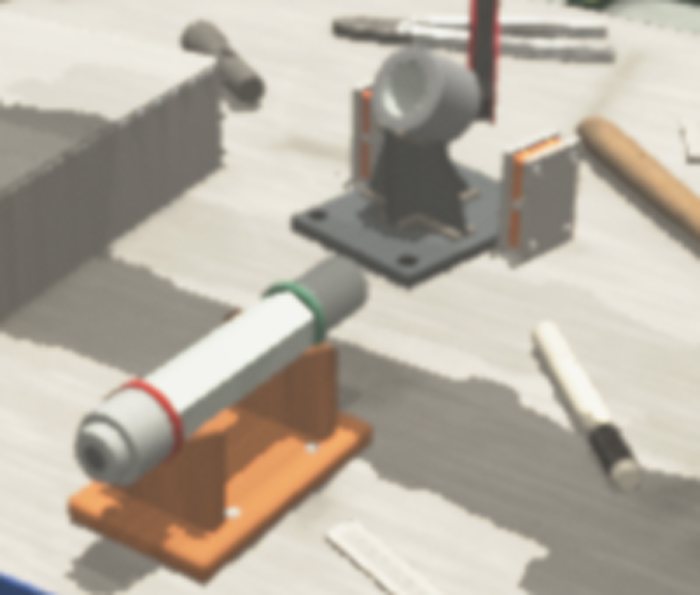

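View pics/z3.png

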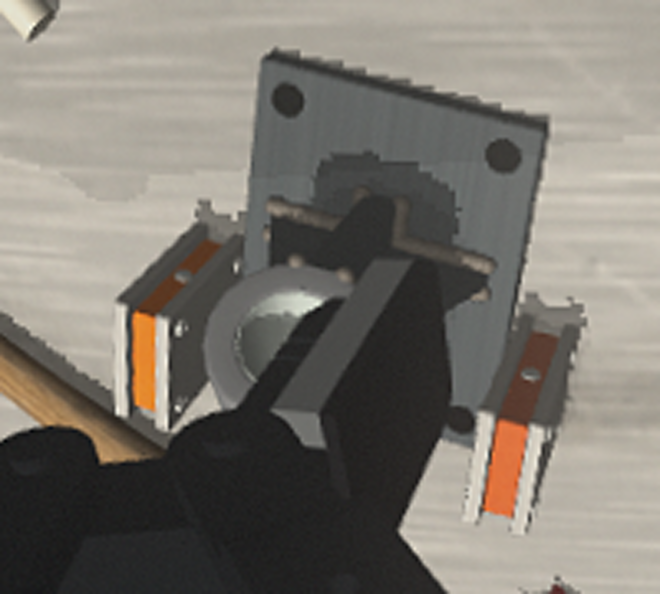

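```bash
python3 - <<'E'
from h import *
from scipy.optimize import least_squares
for n,f in [("wrist0.npz",True),("side0.npz",False),("scene0.npz",False)]:
    c=load(n);P=pts(c,f).reshape(-1,3);ok=c["range_z"].ravel()>0
    # gauge: 
    m=ok&(abs(P[:,0]-.48)<.05)&(P[:,1]>.03)&(P[:,1]<.28)&(P[:,2]>.062)&(P[:,2]<.1)
    Q=P[m];print(n,"gauge n",len(Q),Q.min(0).round(3),Q.max(0).round(3))
    if len(Q)>20:
        vx,vy,x0,y0=cv2.fitLine(Q[:,:2].astype(np.float32),cv2.DIST_HUBER,0,.01,.01).ravel()
        print(" dir",vx/vy,"x at y=.15",x0+(.15-y0)*vx/vy)
    # base plate
    m=ok&(abs(P[:,2]-.010)<.0025)&(abs(P[:,0]-.52)<.1)&(abs(P[:,1]+.1)<.1)&(c["pixels"].reshape(-1,3).max(1)<110)
    Q=P[m];print(" base",len(Q),cv2.minAreaRect((Q[:,:2]*1000).astype(np.float32)) if len(Q)>10 else 0)
    m=ok&(abs(P[:,0]-.52)<.045)&(abs(P[:,1]+.09)<.06)&(P[:,2]>.075)&(P[:,2]<.14)
    Q=P[m];print(" boss",len(Q),Q.min(0).round(3),Q.max(0).round(3),Q.mean(0).round(3))
E
```

```text
wrist0.npz gauge n 4199 [0.459 0.069 0.062] [0.497 0.213 0.081]
 dir 0.022631053 x at y=.15 0.48407418
 base 3934 ((519.4161376953125, -129.6692657470703), (179.1663055419922, 157.9185028076172), 75.52511596679688)
 boss 924 [ 0.51  -0.114  0.075] [ 0.549 -0.074  0.116] [ 0.523 -0.087  0.09 ]
side0.npz gauge n 1567 [0.457 0.068 0.062] [0.496 0.252 0.081]
 dir 0.044365585 x at y=.15 0.47059497
 base 199 ((516.635009765625, -132.03506469726562), (198.2852020263672, 118.5783462524414), 64.61326599121094)
 boss 590 [ 0.502 -0.129  0.075] [ 0.56  -0.071  0.118] [ 0.528 -0.099  0.093]
scene0.npz gauge n 449 [0.455 0.064 0.062] [0.494 0.247 0.082]
 dir 0.0078371735 x at y=.15 0.4697207
 base 684 ((525.3335571289062, -113.32969665527344), (126.4055404663086, 143.8149871826172), 75.440673828125)
 boss 457 [ 0.499 -0.137  0.075] [ 0.553 -0.087  0.118] [ 0.522 -0.117  0.099]
```

>>> {"api": "play_rows", "payload": {
  "motion": [
    [[-0.28,-0.4,-0.2],[0,0,0]],
    [[-0.28,-0.4,-0.2],[0,0,0]],
    [[-0.28,-0.4,-0.2],[0,0,0]],
    [[-0.28,-0.4,-0.2],[0,0,0]],
    [[-0.28,-0.4,-0.2],[0,0,0]],
    [[-0.28,-0.4,-0.2],[0,0,0]]
  ]
}}

```text
t: 0.75
eef_pos: [0.514, -0.1135, 0.3119]
tool_rot: [0.0, 0.708, 0.706, 0.0]
contact_force: [1.3, -0.0, -0.4]
gripper_width: 1.0
```

```bash
python3 - <<'E'
from station import bot
import cv2,numpy as np
o=bot.get_obs();print({k:np.round(v,3) for k,v in o.items()})
for n in ["wrist"]:
    c=bot.read_camera(n);cv2.imwrite(f"pics/{n}1.png",c["pixels"][:,:,::-1]);np.savez(f"{n}1.npz",**c)
E
```

```text
{'t': np.float64(0.75), 'q': array([ 0.044,  0.159,  0.063,  1.811, -0.01 ,  1.171,  0.106]), 'joint_vel': array([-0.031,  0.055, -0.044, -0.02 , -0.013, -0.021, -0.015]), 'joint_torque': array([  1.274, -41.802,   1.687, -28.475,   0.158,   0.276,   0.169]), 'eef_pos': array([ 0.514, -0.113,  0.312]), 'tool_rot': array([0.   , 0.708, 0.706, 0.   ]), 'contact_force': array([ 1.257, -0.049, -0.427]), 'torque': array([ 0.052, -0.056,  0.037]), 'gripper_width': np.float64(1.0)}
```

View pics/wrist1.png

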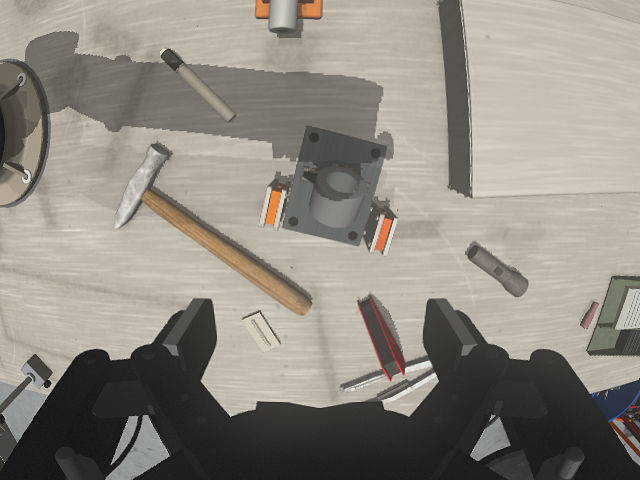

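```bash
python3 - <<'E'
from h import *
c=load("wrist1.npz");P=pts(c,True);I=c["pixels"]
z=P[...,2]
m=((z>.004)&(z<.014)&(P[...,1]<.0)&(P[...,1]>-.22)&(abs(P[...,0]-.52)<.1)&(I.max(2)<115)).astype(np.uint8)
n,l,s,_=cv2.connectedComponentsWithStats(m);k=1+s[1:,4].argmax();print(s[k])
m=(l==k)
v,u=np.nonzero(m);Q=onplane(c,u,v,.01,True)[:,:2]*1000
r=cv2.minAreaRect(Q.astype(np.float32));print(r)
print(cv2.boxPoints(r).round(1))
v,u=np.nonzero((z>.06)&(z<.13)&(abs(P[...,0]-.52)<.035)&(abs(P[...,1]+.09)<.06))
print("boss",len(u));Q=P[v,u];print(Q.min(0),Q.max(0),Q.mean(0))
a=cv2.resize(I[110:260,250:410],None,fx=4,fy=4,interpolation=cv2.INTER_CUBIC)[:,:,::-1];cv2.imwrite("pics/z4.png",a)
E
```

```text
[ 283  126  104  120 5446]
((532.3541259765625, -107.94573974609375), (129.59518432617188, 105.6406021118164), 74.8515853881836)
[[ 464.4 -156.7]
 [ 566.4 -184.3]
 [ 600.3  -59.2]
 [ 498.3  -31.6]]
boss 2720
[ 0.50248368 -0.13649257  0.06826774] [ 0.55497207 -0.07379255  0.11690019] [ 0.52969041 -0.10345235  0.09693628]
```

View pics/z4.png

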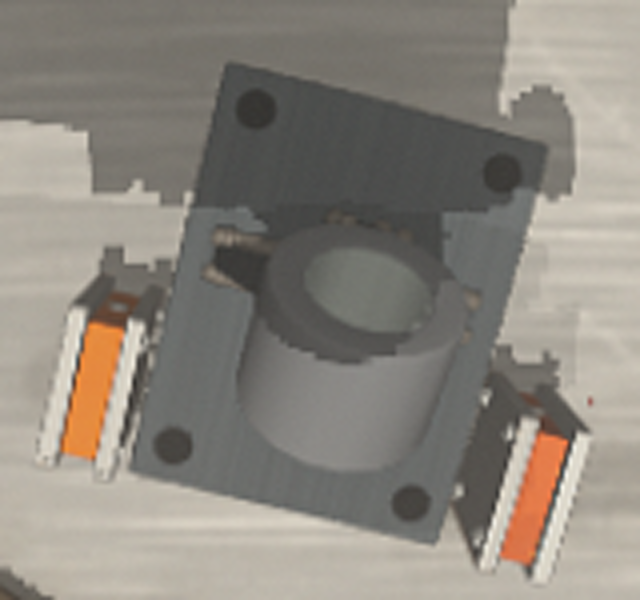

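```bash
cat > boss.py <<'E'
from h import *
import sys
from scipy.optimize import least_squares
def fitboss(c,yaw,fish=True,verbose=True):
    P=pts(c,fish)
    y=np.array([-np.sin(yaw),np.cos(yaw),0]);x=np.array([np.cos(yaw),np.sin(yaw),0])
    a=y*np.cos(np.pi/6)+np.array([0,0,.5]);b=y*.5-np.array([0,0,.866025])  # z,y axes of bore frame
    o=np.array([.53,-.09,.095])
    z=P[...,2]
    m=(z>.062)&(z<.13)&(abs(P[...,0]-.525)<.04)&(abs(P[...,1]+.1)<.065)&(c["range_z"]>0)
    Q=P[m]-o;L=np.stack([Q@x,Q@b,Q@a],1)
    return L,m,o,x,b,a
if __name__=="__main__":
    c=load(sys.argv[1]);yaw=np.radians(float(sys.argv[2]))
    L,m,o,x,b,a=fitboss(c,yaw)
    # mouth plane: top cluster along a
    h=np.histogram(L[:,2],np.arange(-.06,.04,.002));print(list(zip((h[1][:-1]*1000).round().astype(int),h[0])))
    # outer wall
    r=least_squares(lambda p:(np.hypot(W[:,0]-p[0],W[:,1]-p[1])-.026),[0,0],loss="soft_l1",f_scale=.001) if 0 else None
    top=np.percentile(L[:,2],98);print("top",top)
    W=L[(L[:,2]<top-.006)&(L[:,2]>top-.036)]
    p=np.zeros(2)
    for i in range(6):
        rr=np.hypot(W[:,0]-p[0],W[:,1]-p[1]);S=W[(abs(rr-.026)<(.006 if i<2 else .002))]
        p=least_squares(lambda p:np.hypot(S[:,0]-p[0],S[:,1]-p[1])-.026,p,loss="soft_l1",f_scale=.0005).x
    print("outer axis in local",p,len(S),"res",np.std(np.hypot(S[:,0]-p[0],S[:,1]-p[1])-.026))
    T=L[(L[:,2]>top-.003)&(np.hypot(L[:,0]-p[0],L[:,1]-p[1])<.0255)]
    A=np.c_[T[:,:2],np.ones(len(T))];s=np.linalg.lstsq(A,T[:,2],rcond=None)[0];print("mouth plane tilt",s,len(T))
    zt=s[2]+s[0]*p[0]+s[1]*p[1]
    print("mouth centre world",o+x*p[0]+b*p[1]+a*zt)
    # mouth ring: ellipse from inner points: ring pixels mean
    print("T mid extents",(T[:,:2].min(0)+T[:,:2].max(0))/2,T[:,:2].max(0)-T[:,:2].min(0))
E
for y in -14 -15 -16; do python3 boss.py wrist1.npz $y;done
```

```text
[(np.int64(-60), np.int64(0)), (np.int64(-58), np.int64(0)), (np.int64(-56), np.int64(0)), (np.int64(-54), np.int64(0)), (np.int64(-52), np.int64(0)), (np.int64(-50), np.int64(0)), (np.int64(-48), np.int64(0)), (np.int64(-46), np.int64(0)), (np.int64(-44), np.int64(0)), (np.int64(-42), np.int64(0)), (np.int64(-40), np.int64(2)), (np.int64(-38), np.int64(40)), (np.int64(-36), np.int64(69)), (np.int64(-34), np.int64(67)), (np.int64(-32), np.int64(67)), (np.int64(-30), np.int64(67)), (np.int64(-28), np.int64(79)), (np.int64(-26), np.int64(68)), (np.int64(-24), np.int64(94)), (np.int64(-22), np.int64(94)), (np.int64(-20), np.int64(107)), (np.int64(-18), np.int64(103)), (np.int64(-16), np.int64(115)), (np.int64(-14), np.int64(121)), (np.int64(-12), np.int64(120)), (np.int64(-10), np.int64(116)), (np.int64(-8), np.int64(137)), (np.int64(-6), np.int64(125)), (np.int64(-4), np.int64(151)), (np.int64(-2), np.int64(142)), (np.int64(0), np.int64(593)), (np.int64(2), np.int64(309)), (np.int64(4), np.int64(0)), (np.int64(6), np.int64(0)), (np.int64(8), np.int64(0)), (np.int64(10), np.int64(0)), (
[... 3456 characters left out ...]
64(8), np.int64(0)), (np.int64(10), np.int64(0)), (np.int64(12), np.int64(0)), (np.int64(14), np.int64(0)), (np.int64(16), np.int64(0)), (np.int64(18), np.int64(0)), (np.int64(20), np.int64(0)), (np.int64(22), np.int64(0)), (np.int64(24), np.int64(0)), (np.int64(26), np.int64(0)), (np.int64(28), np.int64(0)), (np.int64(30), np.int64(0)), (np.int64(32), np.int64(0)), (np.int64(34), np.int64(0)), (np.int64(36), np.int64(0))]
top 0.002986547631645685
outer axis in local [0.00536201 0.00156119] 1160 res 0.000545471011816876
mouth plane tilt [0.02030102 0.00321993 0.00177831] 846
mouth centre world [ 0.53582113 -0.08915241  0.09459407]
T mid extents [0.00501225 0.00137997] [0.05006746 0.05057043]
```

>>> {"api": "play_rows", "payload": {
  "motion": [
    [[0.53,-0.09,0.08],[0,0,0]],
    [[0.53,-0.09,0.08],[0,0,0]],
    [[0.53,-0.09,0.08],[0,0,0]],
    [[0.53,-0.09,0.08],[0,0,0]],
    [[0.53,-0.09,0.08],[0,0,0]],
    [[0.53,-0.09,0.08],[0,0,0]],
    [[0.53,-0.09,0.08],[0,0,0]]
  ]
}}

```text
t: 1.5
eef_pos: [0.4792, 0.1012, 0.2782]
tool_rot: [-0.001, 0.706, 0.708, -0.001]
contact_force: [0.4, -0.7, 0.1]
gripper_width: 0.998
```

```bash
python3 - <<'E'
from station import bot
import cv2,numpy as np
o=bot.get_obs();print({k:np.round(v,3) for k,v in o.items()})
for n in ["wrist"]:
    c=bot.read_camera(n);cv2.imwrite(f"pics/{n}2.png",c["pixels"][:,:,::-1]);np.savez(f"{n}2.npz",**c)
E
```

```text
{'t': np.float64(1.5), 'q': array([-0.229,  0.131, -0.117,  1.921,  0.017,  1.092, -0.351]), 'joint_vel': array([ 0.027, -0.01 ,  0.033,  0.001,  0.001,  0.003,  0.004]), 'joint_torque': array([-1.4620e+00, -3.6772e+01, -1.2690e+00, -2.7828e+01, -1.4100e-01,
       -2.3000e-02, -5.3000e-02]), 'eef_pos': array([0.479, 0.101, 0.278]), 'tool_rot': array([-0.001,  0.706,  0.708, -0.001]), 'contact_force': array([ 0.377, -0.748,  0.103]), 'torque': array([ 0.024, -0.035,  0.018]), 'gripper_width': np.float64(0.998)}
```

View pics/wrist2.png

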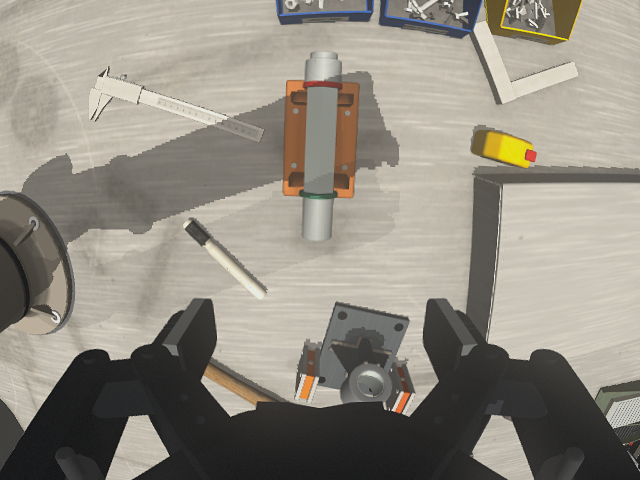

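```bash
python3 - <<'E'
from h import *
from scipy.optimize import least_squares
c=load("wrist2.npz");P=pts(c,True);I=c["pixels"].astype(int);hsv=cv2.cvtColor(c["pixels"],cv2.COLOR_RGB2HSV).astype(int)
box=np.zeros((480,640),bool);box[40:250,290:350]=1
ok=box&(P[...,2]>.066)
v,u=np.nonzero(ok);Q=P[v,u]
print(len(Q),Q.min(0),Q.max(0))
for nm,lo,hi in [("go",.065,.105),("handle",.12,.20),("nogo",.215,.26)]:
    S=Q[(Q[:,1]>lo)&(Q[:,1]<hi)];print(nm,len(S),S[:,2].max(),np.median(S[:,2]),"x range",np.percentile(S[:,0],[1,99]),(np.percentile(S[:,0],[1,99])).mean())
v,u=np.nonzero(box&(P[...,2]>.05));
for nm,m in [("green",box&(I[...,1]>I[...,0]+25)),("red",box&(I[...,0]>I[...,1]+60)&(hsv[...,0]>170))]:
    v,u=np.nonzero(m);R=P[v,u];R=R[R[:,2]>.05];print(nm,len(R),R.mean(0),R[:,1].min(),R[:,1].max(),R[:,0].min(),R[:,0].max())
vx,vy,x0,y0=cv2.fitLine(Q[Q[:,2]>.068][:,:2].astype(np.float32),cv2.DIST_HUBER,0,.01,.01).ravel();print("slope",vx/vy,"x@.15",x0+(.15-y0)*vx/vy)
# handle edges per row
for y in np.arange(.115,.205,.01):
    S=Q[(abs(Q[:,1]-y)<.003)];print(round(y,3),S[:,0].min().round(4),S[:,0].max().round(4),np.median(S[:,2]).round(4))
# cradle base
m=(hsv[...,0]<16)&(hsv[...,1]>120)&(abs(P[...,2]-.012)<.004);v,u=np.nonzero(m)
R=onplane(c,u,v,.012,True)[:,:2]*1000;s=(abs(R[:,0]-480)<60)&(abs(R[:,1]-150)<90);print(cv2.minAreaRect(R[s].astype(np.float32)))
E
```

```text
5822 [0.45826678 0.06941195 0.06600963] [0.49802588 0.25132248 0.42072664]
go 1012 0.07797683246272497 0.07414685666791632 x range [0.46084273 0.48938541] 0.475114070553449
handle 2584 0.42072664236703566 0.0733194769667792 x range [0.46429734 0.49247083] 0.47838408759760626
nogo 1246 0.08137027786295209 0.07540447432547134 x range [0.46449516 0.49707534] 0.4807852503928931
green 45 [0.4733685  0.11341536 0.07877448] 0.11154475380051497 0.11488872054679544 0.46240214981655925 0.4832103687074725<stdin>:12: RuntimeWarning: Mean of empty slice.
  ret = um.true_divide(
Traceback (most recent call last):
ValueError: zero-size array to reduction operation minimum which has no identity
```

```bash
python3 - <<'E'
from h import *
c=load("wrist2.npz");P=pts(c,True);hsv=cv2.cvtColor(c["pixels"],cv2.COLOR_RGB2HSV).astype(int)
box=np.zeros((480,640),bool);box[40:250,290:350]=1
Q=P[box&(P[...,2]>.066)&(P[...,2]<.1)]
M=[]
for y in np.r_[np.arange(.075,.108,.005),np.arange(.122,.208,.006),np.arange(.222,.24,.004)]:
    S=Q[(abs(Q[:,1]-y)<.003)];a,b=np.percentile(S[:,0],[2,98]);M.append((y,(a+b)/2,b-a))
M=np.array(M);print(M.round(4));p=np.polyfit(M[:,0],M[:,1],1);print(p,np.degrees(np.arctan(p[0])),np.polyval(p,.1664),(M[:,1]-np.polyval(p,M[:,0])).std())
h=Q[(Q[:,1]>.125)&(Q[:,1]<.2)];print(np.percentile(h[:,2],[50,90,99]))
m=(hsv[...,0]<16)&(hsv[...,1]>120)&(abs(P[...,2]-.012)<.004);v,u=np.nonzero(m)
R=onplane(c,u,v,.012,True)[:,:2]*1000;s=(abs(R[:,0]-480)<60)&(abs(R[:,1]-150)<90);print(cv2.minAreaRect(R[s].astype(np.float32)))
E
```

```text
[[0.075  0.4748 0.0274]
 [0.08   0.4746 0.0276]
 [0.085  0.4746 0.0275]
 [0.09   0.4751 0.0273]
 [0.095  0.4756 0.0273]
 [0.1    0.4756 0.0272]
 [0.105  0.4758 0.0274]
 [0.122  0.4766 0.0266]
 [0.128  0.4771 0.0275]
 [0.134  0.4775 0.0265]
 [0.14   0.4776 0.0264]
 [0.146  0.4777 0.0265]
 [0.152  0.478  0.0272]
 [0.158  0.478  0.0272]
 [0.164  0.4783 0.0266]
 [0.17   0.4789 0.0271]
 [0.176  0.4789 0.027 ]
 [0.182  0.4789 0.027 ]
 [0.188  0.4794 0.0278]
 [0.194  0.4794 0.0278]
 [0.2    0.4798 0.0269]
 [0.206  0.4798 0.0269]
 [0.222  0.4801 0.0329]
 [0.226  0.4807 0.0307]
 [0.23   0.481  0.0313]
 [0.234  0.4812 0.0316]
 [0.238  0.4812 0.0316]]
[0.04036506 0.47167839] 2.311492919771287 0.4783951415451734 0.0002239208850230548
[0.07318645 0.0765629  0.07804515]
((478.50555419921875, 166.24700927734375), (128.0800323486328, 78.3805923461914), 87.81336212158203)
```

```bash
cat > fk.py <<'E'
import numpy as np
from scipy.spatial.transform import Rotation as R
from scipy.optimize import least_squares
D=[([-.108,.478,.022,1.556,-.012,1.109,-.083],[.674,0,.23],[-.001,.707,.707,-.001]),
([.044,.159,.063,1.811,-.01,1.171,.106],[.514,-.1135,.312],[0,.708,.706,0]),
([-.229,.131,-.117,1.921,.017,1.092,-.351],[.479,.101,.278],[-.001,.706,.708,-.001])]
def fk(q,p,s):
    # p: h, L1, L2, L3, lateral d1(y), d2, d3, elbow x off a
    z=lambda a:R.from_euler('z',a);y=lambda a:R.from_euler('y',a)
    A=z(s[0]*q[0])*y(q[1]);P=np.array([0,0,p[0]])+A.apply([0,p[4],p[1]])
    A=A*z(s[1]*q[2]);P=P+A.apply([p[7],0,0]);A=A*y(q[3]);P=P+A.apply([-p[7],p[5],p[2]])
    A=A*z(s[2]*q[4])*y(q[5]);P=P+A.apply([p[8],p[6],p[3]])
    A=A*z(s[3]*q[6]);return P,A
if __name__=="__main__":
    import itertools
    for s in itertools.product([-1,1],repeat=4):
        f=lambda p:np.concatenate([fk(q,p,s)[0]-x for q,x,_ in D]+[1e-2*(p-[.3,.4,.4,.25,0,0,0,0,0])])
        r=least_squares(f,[.3,.4,.4,.25,0,0,0,0,0])
        As=[fk(q,r.x,s)[1] for q,_,_ in D]
        qs=[R.from_quat([t[1],t[2],t[3],t[0]]) for _,_,t in D]
        M=[(a.inv()*b) for a,b in zip(As,qs)]
        e=sum((M[0].inv()*m).magnitude() for m in M)
        print(s,round(r.cost*1e6,2),np.abs(f(r.x)[:9]).max().round(4),r.x.round(3),round(e,4),M[0].as_rotvec().round(2))
E
python3 fk.py
```

```text
(-1, -1, -1, -1) 1.75 0.0005 [ 0.254  0.54   0.479  0.29  -0.032 -0.029 -0.002  0.001  0.007] 0.0034 [0.   0.   1.57]
(-1, -1, -1, 1) 1.75 0.0005 [ 0.254  0.54   0.479  0.29  -0.032 -0.029 -0.002  0.001  0.007] 0.9143 [0.   0.   1.74]
(-1, -1, 1, -1) 9.57 0.001 [-0.013  0.538  0.466  0.028 -0.036  0.007 -0.033  0.003 -0.002] 0.0638 [-0.01  0.02  1.58]
(-1, -1, 1, 1) 9.57 0.001 [-0.013  0.538  0.466  0.028 -0.036  0.007 -0.033  0.003 -0.002] 0.8933 [-0.02  0.02  1.75]
(-1, 1, -1, -1) 1286.7 0.0261 [-2.527  0.54   0.43  -2.467 -0.008 -0.139  0.101  0.005 -0.026] 0.3609 [ 0.02 -0.02  1.61]
(-1, 1, -1, 1) 1286.7 0.0261 [-2.527  0.54   0.43  -2.467 -0.008 -0.139  0.101  0.005 -0.026] 0.5627 [ 0.02 -0.02  1.78]
(-1, 1, 1, -1) 6898.33 0.0915 [ 0.005  0.58   0.249  0.232 -0.068  0.729 -0.715  0.079 -0.076] 0.3796 [0.   0.   1.62]
(-1, 1, 1, 1) 6898.33 0.0915 [ 0.005  0.58   0.249  0.232 -0.068  0.729 -0.715  0.079 -0.076] 0.5344 [0.   0.   1.79]
(1, -1, -1, -1) 18523.95 0.15 [ 1.073  0.54   0.837  0.873 -0.083  0.974 -0.847 -0.122  0.167] 0.5457 [0.   0.   1.35]
(1, -1, -1, 1) 18523.95 0.15 [ 1.073  0.54   0.837  0.873 -0.083  0.974 -0.847 -0.122  0.167] 0.3683 [0.   0.   1.52]
(1, -1, 1, -1) 10445.73 0.1048 [ 2.947  0.579  0.579  2.957 -0.032 -0.008  0.095 -0.033  0.068] 0.5739 [-0.01  0.02  1.37]
(1, -1, 1, 1) 10445.73 0.1048 [ 2.947  0.579  0.579  2.957 -0.032 -0.008  0.095 -0.033  0.068] 0.3497 [-0.02  0.02  1.53]
(1, 1, -1, -1) 17372.79 0.1295 [-5.346  0.619  0.485 -5.257  0.319 -0.348  0.097 -0.026  0.026] 0.9046 [ 0.02 -0.02  1.39]
(1, 1, -1, 1) 17372.79 0.1295 [-5.346  0.619  0.485 -5.257  0.319 -0.348  0.097 -0.026  0.026] 0.0659 [ 0.02 -0.01  1.56]
(1, 1, 1, -1) 42402.78 0.2078 [-0.82   0.692 -0.022 -0.323  0.217  1.519 -1.684  0.15  -0.169] 0.9256 [0.  0.  1.4]
(1, 1, 1, 1) 42402.78 0.2078 [-0.82   0.692 -0.022 -0.323  0.217  1.519 -1.684  0.15  -0.169] 0.0119 [0.   0.   1.57]
```

```bash
cat > ik.py <<'E'
from fk import *
p=np.array([ 0.254,0.54,0.479,0.29,-0.032,-0.029,-0.002,0.001,0.007]);s=(-1,)*4
T=R.from_euler('z',np.pi/2)
lo=np.array([-2.96,-.34,-1.41,.24,-1.37,.17,-2.96]);hi=np.array([2.96,2.1,1.46,2.44,4.51,1.92,2.96])
def ik(P,Rm,q0,w=.01):
    f=lambda q:np.concatenate([(fk(q,p,s)[0]-P)*3,((fk(q,p,s)[1]*T).inv()*Rm).as_rotvec(),w*(q-q0)])
    r=least_squares(f,np.clip(q0,lo+.01,hi-.01),bounds=(lo,hi));return r.x,np.linalg.norm(f(r.x)[:6])
if __name__=="__main__":
    yaw=np.radians(-14.8);y=np.array([-np.sin(yaw),np.cos(yaw),0]);x=np.array([np.cos(yaw),np.sin(yaw),0]);Z=np.array([0,0,1.])
    a=y*np.cos(np.pi/6)+Z*.5;b=y*.5-Z*.866025;m=np.array([.5354,-.0890,.0946])
    for dist,sg,nm in [(.055,1,"GO  x=+a"),(.077,-1,"NOGO x=-a"),(.11,1,"GO  far"),(.11,-1,"NOGO far")]:
      for roll in (-30,-15,0,15,30):
        tz=R.from_rotvec(a*np.radians(roll)).apply(b);tx=sg*a;ty=np.cross(tz,tx)
        Rm=R.from_matrix(np.c_[tx,ty,tz]);P=m+a*dist+tz*.019
        for q7 in (-2.8,0,2.8):
          q,e=ik(P,Rm,np.array([0,.3,0,1.8,0,1.1,q7]))
          if e<.01: print(nm,roll,q7,q.round(2),e.round(4),"tool z",tz.round(2))
E
python3 ik.py
```

```text
GO  x=+a -30 -2.8 [ 1.13  0.71 -1.21  2.28  1.9   0.23 -2.  ] 0.0009 tool z [ 0.59  0.29 -0.75]
GO  x=+a -30 2.8 [ 0.79  0.47 -0.72  2.3   3.91  0.17  2.16] 0.0067 tool z [ 0.59  0.29 -0.75]
GO  x=+a -15 -2.8 [ 1.17  0.82 -1.29  2.11  0.76  0.45 -0.82] 0.0005 tool z [ 0.37  0.4  -0.84]
GO  x=+a -15 0 [ 0.72  0.48 -0.62  2.13 -0.64  0.37  0.45] 0.0005 tool z [ 0.37  0.4  -0.84]
GO  x=+a -15 2.8 [ 0.01  0.41  0.24  2.18 -1.24  0.62  0.96] 0.0003 tool z [ 0.37  0.4  -0.84]
GO  x=+a 0 -2.8 [ 1.11  0.9  -1.28  1.94  0.49  0.77 -0.56] 0.0004 tool z [ 0.13  0.48 -0.87]
GO  x=+a 0 0 [ 0.41  0.49 -0.24  1.98 -0.63  0.75  0.42] 0.0002 tool z [ 0.13  0.48 -0.87]
GO  x=+a 0 2.8 [-0.07  0.5   0.37  2.02 -0.95  0.91  0.71] 0.0003 tool z [ 0.13  0.48 -0.87]
GO  x=+a 15 -2.8 [ 0.97  0.91 -1.15  1.78  0.28  1.04 -0.37] 0.0004 tool z [-0.13  0.53 -0.84]
GO  x=+a 15 0 [ 0.34  0.59 -0.17  1.83 -0.5   1.05  0.32] 0.0001 tool z [-0.13  0.53 -0.84]
GO  x=+a 15 2.8 [-0.1   0.62  0.43  1.86 -0.8   1.2   0.6 ] 0.0003 tool z [-0.13  0.53 -0.84]
GO  x=+a 30 -2.8 [ 0.83  0.95 -1.01  1.63  0.15  1.31 -0.27] 0.000
[... 3263 characters left out ...]
0.81  2.42] 0.0004 tool z [ 0.13  0.48 -0.87]
NOGO far 0 2.8 [ 0.83  0.61 -0.92  1.94 -0.05  0.68  2.96] 0.0004 tool z [ 0.13  0.48 -0.87]
NOGO far 15 -2.8 [ 0.2   0.54 -0.09  1.82 -0.57  1.07 -2.86] 0.0001 tool z [-0.13  0.53 -0.84]
NOGO far 15 0 [ 0.95  0.96 -1.28  1.77  0.37  1.07  2.6 ] 0.0004 tool z [-0.13  0.53 -0.84]
NOGO far 15 2.8 [ 0.76  0.71 -0.88  1.78 -0.04  0.99  2.96] 0.0003 tool z [-0.13  0.53 -0.84]
NOGO far 30 -2.8 [ 0.18  0.66 -0.08  1.67 -0.49  1.35 -2.91] 0.0001 tool z [-0.37  0.55 -0.75]
NOGO far 30 0 [ 0.83  1.   -1.16  1.62  0.22  1.33  2.71] 0.0003 tool z [-0.37  0.55 -0.75]
NOGO far 30 2.8 [ 0.67  0.82 -0.83  1.63 -0.05  1.29  2.96] 0.0003 tool z [-0.37  0.55 -0.75]
```

>>> {"api": "play_rows", "payload": {
  "motion": [
    [[0.163,-0.002,0.1],[0,0,0.0064]],
    [[0.163,-0.002,0.2],[0,0,0.0064]],
    [[0.163,-0.002,0.3],[0,0,0.0064]],
    [[0.163,-0.002,0.4],[0,0,0.0064]],
    [[0.163,-0.002,0.4],[0,0,0.0064]],
    [[0.163,-0.002,0.4],[0,0,0.0064]]
  ]
}}

```text
t: 2.15
eef_pos: [0.4791, 0.1643, 0.1188]
tool_rot: [-0.0, 0.722, 0.692, -0.001]
contact_force: [0.1, -0.5, 1.5]
gripper_width: 1.003
```

```bash
cat > st.py <<'E'
from station import bot
import numpy as np
from scipy.spatial.transform import Rotation as R
o=bot.get_obs();w=o["tool_rot"];m=R.from_quat([w[1],w[2],w[3],w[0]]).as_matrix()
print("t",o["t"].round(2),"p",o["eef_pos"].round(4),"q",o["q"].round(2),"F",o["contact_force"].round(1),"T",o["torque"].round(2),"w",o["gripper_width"].round(3))
print("x",m[:,0].round(4),"y",m[:,1].round(4),"z",m[:,2].round(4))
E
python3 st.py; python3 - <<'E'
from station import bot
import cv2
cv2.imwrite("pics/wrist3.png",bot.read_camera("wrist")["pixels"][:,:,::-1])
E
```

```text
Traceback (most recent call last):
  File "st.py", line 5, in <module>
    print("t",o["t"].round(2),"p",o["eef_pos"].round(4),"q",o["q"].round(2),"F",o["contact_force"].round(1),"T",o["torque"].round(2),"w",o["gripper_width"].round(3))
              ^^^^^^^^^^^^
AttributeError: 'float' object has no attribute 'round'
```

View pics/wrist3.png

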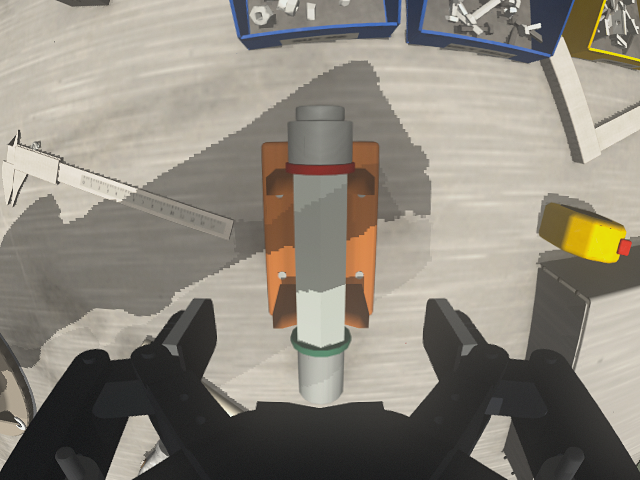

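>>> {"api": "play_rows", "payload": {
  "motion": [
    [[0.005,-0.002,0.1],[0,0,0]],
    [[0.005,-0.002,0.16],[0,0,0]],
    [[0.005,-0.002,0.193],[0,0,0]],
    [[0.005,-0.002,0.193],[0,0,0]],
    [[0.005,-0.002,0.193],[0,0,0]]
  ]
}}

```text
t: 2.7
eef_pos: [0.4808, 0.1673, 0.0444]
tool_rot: [0.001, 0.722, 0.692, 0.002]
contact_force: [0.4, 0.4, 0.2]
gripper_width: 0.998
```

>>> {"api": "play_rows", "payload": {
  "motion": [
    [[0,0,0],[0,0,0]],
    [[0,0,0],[0,0,0]],
    [[0,0,0],[0,0,0]],
    [[0,0,0],[0,0,0]],
    [[0,0,0],[0,0,0]],
    [[0,0,0],[0,0,0]],
    [[0,0,0],[0,0,0]],
    [[0,0,0],[0,0,0]]
  ],
  "fingers": 20,
  "grip_force": 80
}}

```text
t: 3.5
eef_pos: [0.4796, 0.1674, 0.045]
tool_rot: [0.0, 0.722, 0.692, 0.001]
contact_force: [-5.1, 0.1, 11.1]
gripper_width: 0.316
```

```bash
sed -i 's/o\["t"\].round(2)/round(float(o["t"]),2)/' st.py; sed -i 's/o\["gripper_width"\].round(3)/round(float(o["gripper_width"]),3)/' st.py
python3 st.py; python3 - <<'E'
from station import bot
import cv2
cv2.imwrite("pics/wrist4.png",bot.read_camera("wrist")["pixels"][:,:,::-1])
E
```

```text
t 3.5 p [0.4796 0.1674 0.045 ] q [-0.35  0.48 -0.14  2.09  0.11  0.58 -0.61] F [-5.1  0.1 11.1] T [-0.09  1.25  0.01] w 0.316
x [4.230e-02 9.991e-01 8.000e-04] y [ 0.9991 -0.0423  0.0012] z [ 1.2e-03  7.0e-04 -1.0e+00]
```

View pics/wrist4.png

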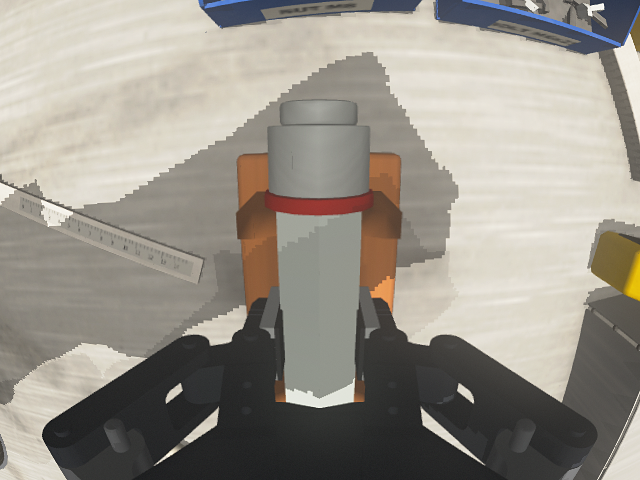

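>>> {"api": "play_rows", "payload": {
  "motion": [
    [[0,0,-0.03],[0,0,0]],
    [[0,0,-0.1],[0,0,0]],
    [[0,0,-0.2],[0,0,0]],
    [[0,0,-0.3],[0,0,0]],
    [[0,0,-0.3],[0,0,0]],
    [[0,0,-0.3],[0,0,0]]
  ]
}}

```text
t: 4.15
eef_pos: [0.4796, 0.1672, 0.1658]
tool_rot: [0.001, 0.722, 0.692, 0.001]
contact_force: [-0.3, -1.3, -5.3]
gripper_width: 0.312
```

```bash
python3 st.py; python3 - <<'E'
from station import bot
import cv2,numpy as np
for n in ["wrist","side"]:
    c=bot.read_camera(n);cv2.imwrite(f"pics/{n}5.png",c["pixels"][:,:,::-1]);np.savez(f"{n}5.npz",**c)
E
```

```text
t 4.15 p [0.4796 0.1672 0.1658] q [-0.32  0.29 -0.16  2.01  0.06  0.85 -0.56] F [-0.3 -1.3 -5.3] T [0.03 0.01 0.  ] w 0.312
x [0.0425 0.9991 0.0014] y [ 0.9991 -0.0425  0.0027] z [ 0.0028  0.0013 -1.    ]
```

View pics/wrist5.png

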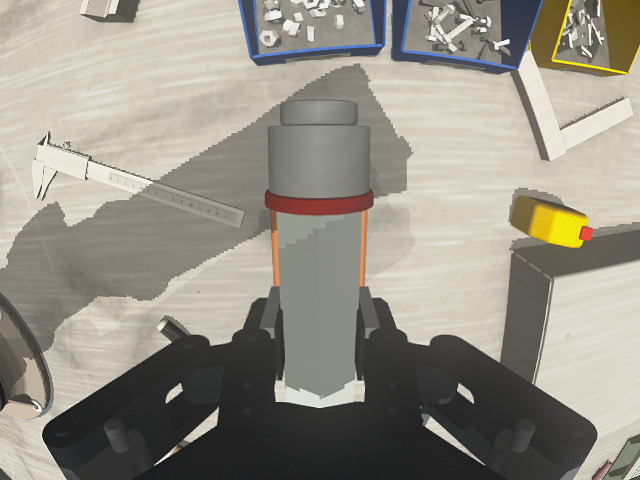

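View pics/side5.png

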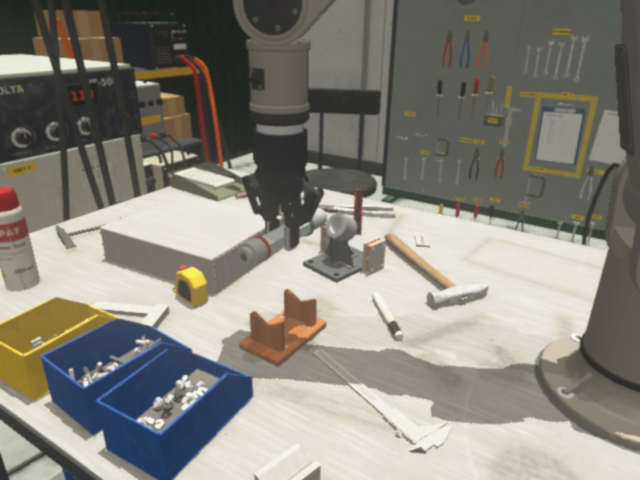

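```bash
python3 - <<'E'
from h import *
from scipy.spatial.transform import Rotation as R
from station import bot
o=bot.get_obs();w=o["tool_rot"];M=R.from_quat([w[1],w[2],w[3],w[0]]).as_matrix()
c=load("wrist5.npz");P=(pts(c,True)-o["eef_pos"])@M
sub=P[95:400,260:380].reshape(-1,3);sub=sub[(sub[:,2]>-.06)&(sub[:,2]<.0)&(abs(sub[:,1])<.03)]
print(sub.min(0),sub.max(0))
for x in np.arange(.02,.09,.005):
    S=sub[abs(sub[:,0]-x)<.002]
    if len(S)>10: print(x.round(3),np.percentile(S[:,1],[2,98]).round(4),np.percentile(S[:,2],[2,5,50]).round(4))
E
```

```text
[-0.03012182 -0.02399144 -0.0599598 ] [ 0.08492365  0.02470742 -0.00638087]
0.02 [-0.0131  0.0135] [-0.0343 -0.034  -0.0304]
0.025 [-0.0133  0.0136] [-0.0344 -0.0341 -0.0304]
0.03 [-0.0132  0.0133] [-0.0345 -0.0341 -0.0305]
0.035 [-0.0133  0.0136] [-0.0345 -0.0341 -0.0304]
0.04 [-0.0135  0.0134] [-0.0346 -0.0341 -0.0305]
0.045 [-0.0134  0.0133] [-0.0344 -0.0341 -0.0304]
0.05 [-0.0164  0.0163] [-0.0374 -0.0371 -0.0333]
0.055 [-0.0164  0.0169] [-0.0374 -0.0369 -0.034 ]
0.06 [-0.0157  0.0155] [-0.0361 -0.0359 -0.0337]
0.065 [-0.0157  0.0157] [-0.0362 -0.0359 -0.0338]
0.07 [-0.0156  0.0155] [-0.0361 -0.0358 -0.0337]
0.075 [-0.0155  0.0158] [-0.0362 -0.0359 -0.0337]
0.08 [-0.0122  0.0122] [-0.0318 -0.0314 -0.0295]
0.085 [-0.0121  0.012 ] [-0.0314 -0.0311 -0.0292]
```

```bash
cat > mv.py <<'E'
# usage: mv.py sg dist [dx dy] : move needed so that handle centre is at mouth + a*dist + dx*bx + dy*by ; sg=+1 GO, -1 NOGO
import sys
from station import bot
import numpy as np
from scipy.spatial.transform import Rotation as R
yaw=np.radians(-14.8);y=np.array([-np.sin(yaw),np.cos(yaw),0]);X=np.array([np.cos(yaw),np.sin(yaw),0]);Z=np.array([0,0,1.])
A=y*np.cos(np.pi/6)+Z*.5;B=y*.5-Z*.8660254;MO=np.array([.5354,-.0890,.0948]);ZG=-.0185
def obs():
    o=bot.get_obs();w=o["tool_rot"];return o,R.from_quat([w[1],w[2],w[3],w[0]])
def rep(sg=1):
    o,r=obs();m=r.as_matrix();g=o["eef_pos"]+m[:,2]*ZG;tip=g+(-.097 if sg>0 else .085)*m[:,0]*1.0
    if sg<0: tip=g+.085*m[:,0]
    L=lambda v:np.array([v@X,v@B,v@A])
    print("t",round(float(o["t"]),2),"tip in bore mm",(L(tip-MO)*1000).round(1),"mid",(L(g-MO)*1000).round(1),"axis(x,y)deg",np.degrees(L(m[:,0]*sg)[:2]).round(2),"F bore",L(o["contact_force"]).round(1),"T",o["torque"].round(2),"q7",o["q"][6].round(2),"w",round(float(o["gripper_width"]),3))
def move(P,Rt):
    o,r=obs();d=r.inv().apply(P-o["eef_pos"]);t=(r.inv()*Rt).as_rotvec()
    print("shift frac",(d/.4).round(4),"turn frac",(t/2/np.pi).round(4),"mm",(d*1000).round(1),"deg",np.degrees(t).round(1))
if __name__=="__main__":
    sg=float(sys.argv[1]);rep(sg)
    if len(sys.argv)>2:
        d=float(sys.argv[2]);dx=float(sys.argv[3]) if len(sys.argv)>3 else 0;dy=float(sys.argv[4]) if len(sys.argv)>4 else 0
        Rt=R.from_matrix(np.c_[sg*A,np.cross(B,sg*A),B]);P=MO+A*d/1000+X*dx/1000+B*dy/1000-B*ZG
        move(P,Rt)
E
python3 mv.py 1 130
```

```text
t 4.25 tip in bore mm [-99.8  -6.9 163.1] mid [-120.6   40.6  245.2] axis(x,y)deg [-12.28  28.01] F bore [ 0.5  3.6 -2.5] T [ 0.01 -0.02 -0.01] q7 -0.56 w 0.314
shift frac [-0.335   0.2352  0.0498] turn frac [-0.0092  0.0831  0.0335] mm [-134.    94.1   19.9] deg [-3.3 29.9 12.1]
```

>>> {"api": "play_rows", "payload": {
  "motion": [
    [[-0.067,0.047,0.01],[-0.0018,0.0166,0.0067]],
    [[-0.134,0.094,0.02],[-0.0037,0.0332,0.0134]],
    [[-0.201,0.141,0.03],[-0.0055,0.0499,0.0201]],
    [[-0.268,0.188,0.04],[-0.0074,0.0665,0.0268]],
    [[-0.335,0.235,0.05],[-0.0092,0.0831,0.0335]],
    [[-0.335,0.235,0.05],[-0.0092,0.0831,0.0335]],
    [[-0.335,0.235,0.05],[-0.0092,0.0831,0.0335]],
    [[-0.335,0.235,0.05],[-0.0092,0.0831,0.0335]]
  ]
}}

```text
t: 5.05
eef_pos: [0.5652, 0.03, 0.1425]
tool_rot: [-0.159, 0.765, 0.59, 0.204]
contact_force: [-0.4, 1.4, -2.5]
gripper_width: 0.309
```

```bash
python3 mv.py 1 112; python3 - <<'E'
from station import bot
import cv2,numpy as np
for n in ["scene","side"]:
    c=bot.read_camera(n);np.savez(f"{n}6.npz",**c)
    r=(slice(180,330),slice(270,420)) if n=="scene" else (slice(160,300),slice(240,400))
    cv2.imwrite(f"pics/{n}6.png",cv2.resize(c["pixels"][r],None,fx=4,fy=4,interpolation=cv2.INTER_CUBIC)[:,:,::-1])
E
```

```text
t 5.05 tip in bore mm [-1.5  1.5 33.1] mid [ -1.5   1.5 130.1] axis(x,y)deg [-0.03  0.01] F bore [-0.7  2.7 -0.2] T [-0.76  0.17 -0.05] q7 0.29 w 0.309
shift frac [-0.0453  0.0039 -0.0038] turn frac [-0.0005  0.      0.0001] mm [-18.1   1.6  -1.5] deg [-0.2  0.   0. ]
```

View pics/side6.png

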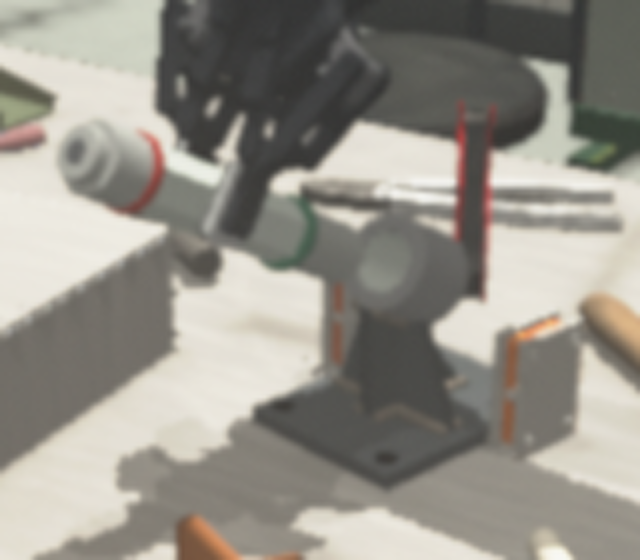

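View pics/scene6.png

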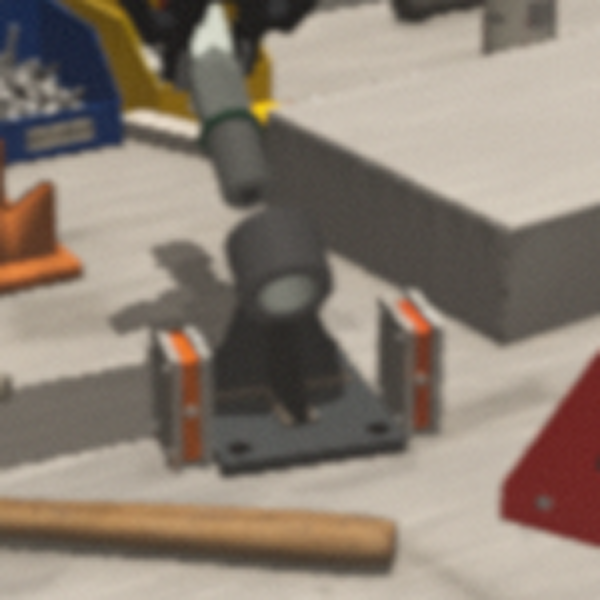

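```bash
cat > cmp.py <<'E'
from h import *
import sys
from mv import *
from scipy.optimize import least_squares
def fit(L,r,z0,z1,p):
    S0=L[(L[:,2]>z0)&(L[:,2]<z1)]
    for tol in (.008,.004,.003,.003):
        S=S0[abs(np.hypot(S0[:,0]-p[0],S0[:,1]-p[1])-r)<tol]
        if len(S)<15: return p,len(S)
        p=least_squares(lambda p:np.hypot(S[:,0]-p[0],S[:,1]-p[1])-r,p,loss="soft_l1",f_scale=.0007).x
    return p*1000,len(S)
for n in sys.argv[1:]:
    c=load(n);P=pts(c).reshape(-1,3);P=P[c["range_z"].ravel()>0]-MO
    L=np.stack([P@X,P@B,P@A],1)
    print(n,"boss",fit(L,.026,-.037,-.003,np.zeros(2)),"go",fit(L,.0152,.036,.072,np.zeros(2)),"nogo member",fit(L,.0175,.19,.206,np.zeros(2)))
E
python3 cmp.py side6.npz scene6.npz side5.npz
```

```text
side6.npz boss (array([ 1.33319906, -1.10294325]), 272) go (array([-1.25223931,  3.29047549]), 176) nogo member (array([-2.21356072,  3.42507555]), 165)
scene6.npz boss (array([-0.86153554, -1.1194335 ]), 315) go (array([-3.6383364 ,  3.49934721]), 170) nogo member (array([0., 0.]), 7)
side5.npz boss (array([ 1.42704774, -0.99742542]), 278) go (array([0., 0.]), 0) nogo member (array([0., 0.]), 0)
```

```bash
sed -i 's/ZG=-.0185/ZG=-.0165/' mv.py; python3 mv.py 1 105 1 -0.5
```

```text
t 5.15 tip in bore mm [-1.1  3.3 34.6] mid [ -1.4   3.3 131.6] axis(x,y)deg [-0.18  0.01] F bore [-1.2  2.8 -1.4] T [-0.83  0.19  0.02] q7 0.29 w 0.311
shift frac [-0.0664  0.0059 -0.0095] turn frac [-0.0004  0.      0.0005] mm [-26.6   2.3  -3.8] deg [-0.2  0.   0.2]
```

>>> {"api": "play_rows", "payload": {
  "motion": [
    [[0,0.006,-0.0095],[0,0,0.0005]],
    [[-0.02,0.006,-0.0095],[0,0,0.0005]],
    [[-0.045,0.006,-0.0095],[0,0,0.0005]],
    [[-0.066,0.006,-0.0095],[0,0,0.0005]],
    [[-0.066,0.006,-0.0095],[0,0,0.0005]],
    [[-0.066,0.006,-0.0095],[0,0,0.0005]]
  ]
}}

```text
t: 5.75
eef_pos: [0.5616, 0.0061, 0.1333]
tool_rot: [-0.159, 0.765, 0.589, 0.204]
contact_force: [-0.1, 0.9, -3.8]
gripper_width: 0.308
```

```bash
python3 - <<'E'
from station import bot
import cv2,numpy as np
for n in ["scene","side"]:
    c=bot.read_camera(n);np.savez(f"{n}7.npz",**c)
    r=(slice(180,330),slice(270,420)) if n=="scene" else (slice(160,300),slice(240,400))
    cv2.imwrite(f"pics/{n}7.png",cv2.resize(c["pixels"][r],None,fx=4,fy=4,interpolation=cv2.INTER_CUBIC)[:,:,::-1])
E
sed -i 's/fit(L,.0152,.036,.072/fit(L,.0152,.014,.044/;s/fit(L,.0175,.19,.206/fit(L,.0175,.164,.18/' cmp.py; python3 cmp.py side7.npz scene7.npz;python3 mv.py 1 95 1 -.5
```

```text
side7.npz boss (array([ 1.36058785, -0.91237868]), 281) go (array([ 1.06438676, -0.90096116]), 146) nogo member (array([ 0.91445463, -0.7557856 ]), 156)
scene7.npz boss (array([-1.04479582, -1.02883683]), 316) go (array([-1.24335565, -0.32559742]), 147) nogo member (array([0., 0.]), 6)
t 5.85 tip in bore mm [ 1.2 -0.5  8.4] mid [  1.1  -0.5 105.4] axis(x,y)deg [-0.01 -0.02] F bore [-0.6  3.2 -1.9] T [-0.86  0.21 -0.02] q7 0.34 w 0.312
shift frac [-0.0261 -0.0003 -0.0001] turn frac [-0.0004 -0.      0.    ] mm [-10.4  -0.1  -0. ] deg [-0.2 -0.   0. ]
```

>>> {"api": "play_rows", "payload": {
  "motion": [
    [[-0.01,0.0005,-0.0005],[0,0,0]],
    [[-0.02,0.0005,-0.0005],[0,0,0]],
    [[-0.028,0.0005,-0.0005],[0,0,0]],
    [[-0.034,0.0005,-0.0005],[0,0,0]],
    [[-0.034,0.0005,-0.0005],[0,0,0]]
  ]
}}

```text
t: 6.35
eef_pos: [0.5588, -0.0053, 0.1267]
tool_rot: [-0.159, 0.765, 0.589, 0.204]
contact_force: [-0.1, 0.3, -3.9]
gripper_width: 0.308
```

```bash
python3 mv.py 1 75 1 -.5
```

```text
t 6.35 tip in bore mm [ 1.3 -0.7 -5.8] mid [ 1.3 -0.7 91.2] axis(x,y)deg [ 0.03 -0.  ] F bore [-0.2  3.5 -1.8] T [-0.84  0.24 -0.  ] q7 0.36 w 0.308
shift frac [-0.0406 -0.0007  0.0005] turn frac [-0.0004 -0.     -0.0001] mm [-16.2  -0.3   0.2] deg [-0.2 -0.  -0. ]
```

>>> {"api": "play_rows", "payload": {
  "motion": [
    [[-0.01,0,0],[0,0,0]],
    [[-0.02,0,0],[0,0,0]],
    [[-0.03,0,0],[0,0,0]],
    [[-0.04,0,0],[0,0,0]],
    [[-0.04,0,0],[0,0,0]]
  ]
}}

```text
t: 6.85
eef_pos: [0.555, -0.0196, 0.1183]
tool_rot: [-0.159, 0.766, 0.589, 0.204]
contact_force: [0.5, 0.1, -3.0]
gripper_width: 0.311
```

```bash
python3 mv.py 1 55 1 -.5
```

```text
t 6.85 tip in bore mm [  1.1  -0.8 -22.8] mid [ 1.3 -0.8 74.2] axis(x,y)deg [0.11 0.02] F bore [ 0.5  2.7 -1.3] T [-0.82  0.22 -0.01] q7 0.39 w 0.311
shift frac [-0.0481 -0.0005  0.0007] turn frac [-0.0004  0.0001 -0.0003] mm [-19.2  -0.2   0.3] deg [-0.2  0.  -0.1]
```

Smooth, almost free of contact. Continue to near home.

>>> {"api": "play_rows", "payload": {
  "motion": [
    [[-0.01,0,0],[0,0,0]],
    [[-0.02,0,0],[0,0,0]],
    [[-0.03,0,0],[0,0,0]],
    [[-0.038,0,0],[0,0,0]],
    [[-0.042,0,0],[0,0,0]],
    [[-0.042,0,0],[0,0,0]]
  ]
}}

```text
t: 7.45
eef_pos: [0.5512, -0.0339, 0.1097]
tool_rot: [-0.159, 0.766, 0.589, 0.204]
contact_force: [0.6, 0.5, -4.1]
gripper_width: 0.311
```

```bash
python3 mv.py 1 55 1 -.5
```

```text
t 7.45 tip in bore mm [  1.   -0.8 -39.9] mid [ 1.3 -0.8 57.1] axis(x,y)deg [0.13 0.02] F bore [ 0.4  3.8 -1.5] T [-0.84  0.24 -0.04] q7 0.42 w 0.311
shift frac [-0.0053 -0.0005  0.0007] turn frac [-0.0004  0.0001 -0.0004] mm [-2.1 -0.2  0.3] deg [-0.2  0.  -0.1]
```

>>> {"api": "play_rows", "payload": {
  "motion": [
    [[-0.002,0,0],[0,0,0]],
    [[-0.004,0,0],[0,0,0]],
    [[-0.005,0,0],[0,0,0]]
  ]
}}

```text
t: 7.75
eef_pos: [0.551, -0.0345, 0.1093]
tool_rot: [-0.16, 0.765, 0.589, 0.204]
contact_force: [-0.5, 3.1, -0.4]
gripper_width: 0.315
```

```bash
python3 mv.py 1
```

```text
t 7.75 tip in bore mm [  1.1  -0.6 -40.7] mid [ 1.2 -0.7 56.3] axis(x,y)deg [ 0.07 -0.05] F bore [-1.3  1.8  2.3] T [0.04 0.02 0.04] q7 0.43 w 0.315
```

>>> {"api": "play_rows", "payload": {
  "motion": [
    [[-0.003,0,0],[0,0,0]],
    [[-0.004,0,0],[0,0,0]],
    [[-0.004,0,0],[0,0,0]],
    [[-0.004,0,0],[0,0,0]]
  ]
}}

```text
t: 8.15
eef_pos: [0.5509, -0.0345, 0.1092]
tool_rot: [-0.16, 0.765, 0.59, 0.205]
contact_force: [-0.0, 4.6, 3.0]
gripper_width: 0.315
```

```bash
python3 mv.py 1;  python3 - <<'E'
from station import bot
import cv2,numpy as np
for n in ["side"]:
    c=bot.read_camera(n);np.savez(f"{n}8.npz",**c)
    r=(slice(180,330),slice(270,420)) if n=="scene" else (slice(160,300),slice(240,400))
    cv2.imwrite(f"pics/{n}8.png",cv2.resize(c["pixels"][r],None,fx=4,fy=4,interpolation=cv2.INTER_CUBIC)[:,:,::-1])
E
```

```text
t 8.15 tip in bore mm [  1.1  -0.4 -40.7] mid [ 1.1 -0.6 56.3] axis(x,y)deg [-0.   -0.15] F bore [-1.2 -0.4  5.3] T [0.55 0.06 0.17] q7 0.43 w 0.315
```

View pics/side8.png

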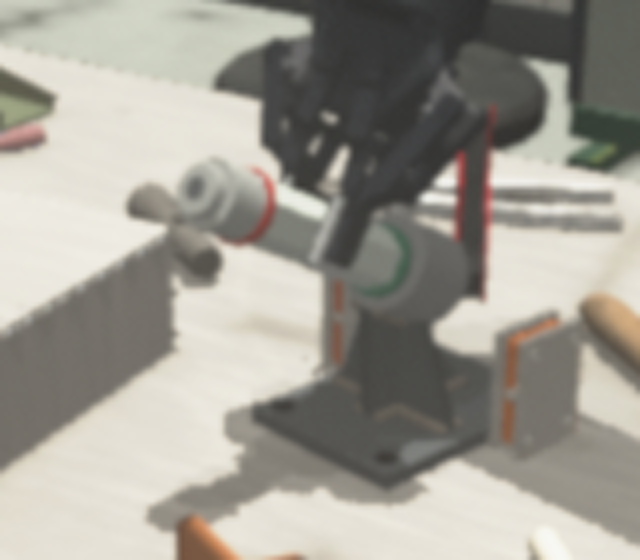

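>>> {"api": "play_rows", "payload": {
  "motion": [
    [[0,0,0],[0,0,0]],
    [[0.02,0,0],[0,0,0]],
    [[0.06,0,0],[0,0,0]],
    [[0.12,0,0],[0,0,0]],
    [[0.2,0,0],[0,0,0]],
    [[0.28,0,0],[0,0,0]],
    [[0.28,0,0],[0,0,0]],
    [[0.28,0,0],[0,0,0]]
  ]
}}

```text
t: 9.0
eef_pos: [0.5757, 0.0606, 0.1661]
tool_rot: [-0.16, 0.764, 0.591, 0.205]
contact_force: [-1.4, -1.3, -3.9]
gripper_width: 0.311
```

```bash
python3 mv.py 1; python3 st.py
```

```text
t 9.0 tip in bore mm [ 1.1 -0.6 72.8] mid [  0.8  -0.8 169.8] axis(x,y)deg [-0.17 -0.14] F bore [-1.   2.6 -3.4] T [-0.92  0.2  -0.01] q7 0.22 w 0.311
t 9.0 p [0.5757 0.0606 0.1661] q [ 0.3   0.41 -0.29  1.95 -0.6   0.77  0.22] F [-1.4 -1.3 -3.9] T [-0.92  0.2  -0.01] w 0.311
x [0.2181 0.8368 0.5021] y [ 0.968  -0.2511 -0.0019] z [ 0.1245  0.4865 -0.8648]
```

>>> {"api": "play_rows", "payload": {
  "motion": [
    [[-0.06,0,0],[0,0,0.02]],
    [[-0.11,0,0],[0,0,0.043]],
    [[-0.11,0,0],[0,0,0.066]],
    [[-0.11,0,0],[0,0,0.089]],
    [[-0.11,0,0],[0,0,0.112]],
    [[-0.11,0,0],[0,0,0.135]],
    [[-0.11,0,0],[0,0,0.158]],
    [[-0.11,0,0],[0,0,0.18]]
  ]
}}

```text
t: 9.8
eef_pos: [0.5656, 0.0226, 0.1434]
tool_rot: [-0.245, 0.962, 0.086, 0.086]
contact_force: [-0.3, -0.1, -3.5]
gripper_width: 0.315
```

```bash
python3 mv.py 1;python3 mv.py -1 125 1 -.5; python3 st.py
```

```text
t 9.8 tip in bore mm [-87.2  -1.   83.5] mid [  0.8  -0.8 124.3] axis(x,y)deg [51.97  0.16] F bore [-0.2  3.  -1.9] T [-0.86  0.18 -0.02] q7 -0.72 w 0.315
t 9.8 tip in bore mm [ 77.9  -0.5 160.1] mid [  0.8  -0.8 124.3] axis(x,y)deg [-51.97  -0.16] F bore [-0.2  3.  -1.9] T [-0.86  0.18 -0.02] q7 -0.72 w 0.315
shift frac [ 0.0013 -0.0011  0.0007] turn frac [2.000e-04 7.000e-04 3.192e-01] mm [ 0.5 -0.5  0.3] deg [1.000e-01 3.000e-01 1.149e+02]
t 9.8 p [0.5656 0.0226 0.1434] q [ 0.17  0.43 -0.04  1.98 -0.73  0.81 -0.72] F [-0.3 -0.1 -3.5] T [-0.86  0.18 -0.02] w 0.315
x [0.9704 0.1223 0.2081] y [ 0.2068 -0.8656 -0.456 ] z [ 0.1243  0.4855 -0.8653]
```

>>> {"api": "play_rows", "payload": {
  "motion": [
    [[0,0,0],[0,0,0.023]],
    [[0,0,0],[0,0,0.046]],
    [[0,0,0],[0,0,0.069]],
    [[0,0,0],[0,0,0.092]],
    [[0,0,0],[0,0,0.115]],
    [[0,0,0],[0,0,0.138]],
    [[0,0,0],[0,0,0.161]],
    [[0,0,0],[0,0,0.184]]
  ]
}}

```text
t: 10.6
eef_pos: [0.5651, 0.0215, 0.1427]
tool_rot: [-0.251, 0.851, -0.457, -0.062]
contact_force: [0.1, 0.3, -3.4]
gripper_width: 0.308
```

```bash
python3 mv.py -1 120 1 -.5; python3 st.py
```

```text
t 10.6 tip in bore mm [64.  -0.5 66.3] mid [  0.6  -0.8 123. ] axis(x,y)deg [-42.72  -0.17] F bore [ 0.1  3.1 -1.4] T [-0.88  0.26 -0.04] q7 -1.78 w 0.308
shift frac [0.0059 0.0048 0.0007] turn frac [0.0005 0.0003 0.1339] mm [2.3 1.9 0.3] deg [ 0.2  0.1 48.2]
t 10.6 p [0.5651 0.0215 0.1427] q [-0.02  0.43  0.2   2.   -0.84  0.86 -1.78] F [ 0.1  0.3 -3.4] T [-0.88  0.26 -0.04] w 0.308
x [ 0.5738 -0.7471 -0.3357] y [-0.8096 -0.4551 -0.3708] z [ 0.1242  0.4845 -0.8659]
```

>>> {"api": "play_rows", "payload": {
  "motion": [
    [[0,0,0],[0,0,0.023]],
    [[0,0,0],[0,0,0.046]],
    [[0.005,0.004,0],[0,0,0.069]],
    [[0.006,0.005,0],[0,0,0.092]],
    [[0.006,0.005,0],[0,0,0.115]],
    [[0.006,0.005,0],[0,0,0.134]],
    [[0.006,0.005,0],[0,0,0.134]],
    [[0.006,0.005,0],[0,0,0.134]]
  ]
}}

```text
t: 11.4
eef_pos: [0.5646, 0.0182, 0.1407]
tool_rot: [0.204, -0.59, 0.765, 0.159]
contact_force: [-0.1, 0.1, -3.4]
gripper_width: 0.309
```

```bash
python3 mv.py -1 100 1 -.5; python3 st.py;python3 - <<'E'
from station import bot
import cv2,numpy as np
for n in ["side","scene"]:
    c=bot.read_camera(n);np.savez(f"{n}9.npz",**c)
    r=(slice(180,330),slice(270,420)) if n=="scene" else (slice(160,300),slice(240,400))
    cv2.imwrite(f"pics/{n}9.png",cv2.resize(c["pixels"][r],None,fx=4,fy=4,interpolation=cv2.INTER_CUBIC)[:,:,::-1])
E
sed -i 's/fit(L,.0152,.014,.044/fit(L,.0175,.046,.061/;s/fit(L,.0175,.164,.18/fit(L,.0152,.175,.212/' cmp.py; python3 cmp.py side9.npz scene9.npz
```

```text
t 11.4 tip in bore mm [ 1.1 -0.8 34.2] mid [  1.   -0.7 119.2] axis(x,y)deg [-0.09  0.03] F bore [-0.1  3.  -1.7] T [-0.91  0.22 -0.01] q7 -2.56 w 0.309
shift frac [ 0.0479 -0.0002  0.0006] turn frac [ 0.0006 -0.0001  0.0003] mm [19.2 -0.1  0.2] deg [ 0.2 -0.   0.1]
t 11.4 p [0.5646 0.0182 0.1407] q [-0.14  0.45  0.36  2.01 -0.91  0.91 -2.56] F [-0.1  0.1 -3.4] T [-0.91  0.22 -0.01] w 0.309
x [-0.2197 -0.838  -0.4995] y [-0.9677  0.2523  0.0024] z [ 0.124   0.4839 -0.8663]
side9.npz boss (array([ 1.35605662, -0.990759  ]), 280) go (array([ 1.07361372, -0.88567658]), 88) nogo member (array([ 0.21299358, -0.76229553]), 314)
scene9.npz boss (array([-0.99786415, -1.22756868]), 306) go (array([-0.71837832, -0.0154522 ]), 86) nogo member (array([0., 0.]), 9)
```

View pics/side9.png

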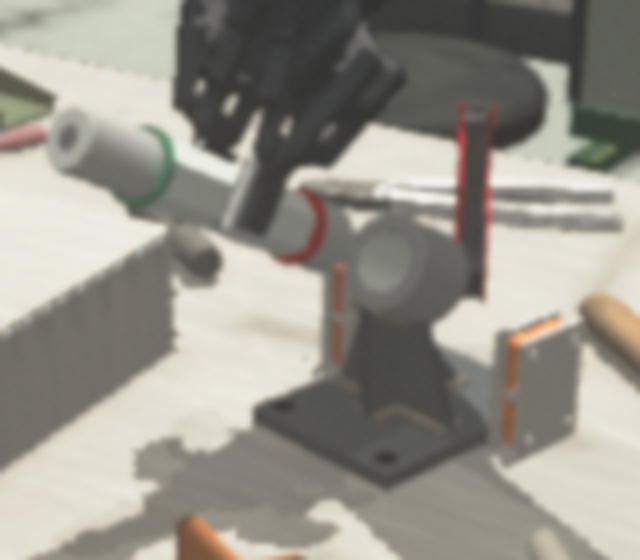

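>>> {"api": "play_rows", "payload": {
  "motion": [
    [[0.03,0,0],[0,0,0]],
    [[0.06,0,0],[0,0,0]],
    [[0.08,0,0],[0,0,0]],
    [[0.09,0,0],[0,0,0]],
    [[0.095,0,0],[0,0,0]],
    [[0.095,0,0],[0,0,0]]
  ]
}}

```text
t: 12.1
eef_pos: [0.5564, -0.0137, 0.1218]
tool_rot: [0.204, -0.59, 0.765, 0.159]
contact_force: [-0.5, 0.8, -3.6]
gripper_width: 0.317
```

```bash
python3 mv.py -1 77 1 -.5
```

```text
t 12.1 tip in bore mm [ 1.1 -0.8 -3.8] mid [ 1.1 -0.8 81.2] axis(x,y)deg [-0.05  0.01] F bore [-0.7  3.5 -1.2] T [-0.91  0.26 -0.05] q7 -2.47 w 0.317
shift frac [0.0105 0.0001 0.0007] turn frac [ 0.0006 -0.      0.0001] mm [4.2 0.  0.3] deg [ 0.2 -0.   0. ]
```

Pilot is 3.8 mm in with no contact. Creep to the shoulder.

>>> {"api": "play_rows", "payload": {
  "motion": [
    [[0.002,0,0],[0,0,0]],
    [[0.004,0,0],[0,0,0]],
    [[0.006,0,0],[0,0,0]],
    [[0.007,0,0],[0,0,0]],
    [[0.007,0,0],[0,0,0]]
  ]
}}

```text
t: 12.6
eef_pos: [0.5558, -0.016, 0.1204]
tool_rot: [0.204, -0.59, 0.765, 0.159]
contact_force: [-0.0, -0.1, -4.2]
gripper_width: 0.314
```

```bash
python3 mv.py -1 77 1 -.5
```

```text
t 12.6 tip in bore mm [ 1.2 -0.8 -6.5] mid [ 1.1 -0.8 78.5] axis(x,y)deg [-0.05  0.  ] F bore [-0.   3.6 -2.2] T [-0.92  0.18 -0.01] q7 -2.47 w 0.314
shift frac [0.0037 0.0002 0.0007] turn frac [ 0.0006 -0.      0.0001] mm [1.5 0.1 0.3] deg [ 0.2 -0.   0.1]
```

>>> {"api": "play_rows", "payload": {
  "motion": [
    [[0.002,0,0],[0,0,0]],
    [[0.0035,0,0],[0,0,0]],
    [[0.005,0,0],[0,0,0]],
    [[0.005,0,0],[0,0,0]]
  ]
}}

```text
t: 13.0
eef_pos: [0.5553, -0.0178, 0.1194]
tool_rot: [0.204, -0.59, 0.765, 0.159]
contact_force: [-0.6, 0.4, -3.7]
gripper_width: 0.312
```

```bash
python3 mv.py -1 77 1 -.5
```

```text
t 13.0 tip in bore mm [ 1.2 -0.8 -8.7] mid [ 1.1 -0.8 76.3] axis(x,y)deg [-0.04  0.01] F bore [-0.7  3.3 -1.7] T [-0.91  0.2  -0.  ] q7 -2.46 w 0.312
shift frac [-0.0017  0.0001  0.0008] turn frac [ 0.0006 -0.      0.0001] mm [-0.7  0.   0.3] deg [ 0.2 -0.   0. ]
```

>>> {"api": "play_rows", "payload": {
  "motion": [
    [[0.0015,0,0],[0,0,0]],
    [[0.003,0,0],[0,0,0]],
    [[0.003,0,0],[0,0,0]]
  ]
}}

```text
t: 13.3
eef_pos: [0.555, -0.0189, 0.1187]
tool_rot: [0.204, -0.59, 0.765, 0.159]
contact_force: [-0.3, 0.1, -3.1]
gripper_width: 0.314
```

```bash
python3 mv.py -1
```

```text
t 13.3 tip in bore mm [  1.1  -0.9 -10. ] mid [ 1.1 -0.8 75. ] axis(x,y)deg [-0.03  0.01] F bore [-0.3  2.7 -1.6] T [-0.89  0.24  0.05] q7 -2.46 w 0.314
```

>>> {"api": "play_rows", "payload": {
  "motion": [
    [[0.0015,0,0],[0,0,0]],
    [[0.0025,0,0],[0,0,0]],
    [[0.0025,0,0],[0,0,0]]
  ]
}}

```text
t: 13.6
eef_pos: [0.5548, -0.0198, 0.1182]
tool_rot: [0.204, -0.59, 0.765, 0.159]
contact_force: [-0.1, 0.1, -3.7]
gripper_width: 0.309
```

```bash
python3 mv.py -1;python3 - <<'E'
from station import bot
import cv2,numpy as np
for n in ["side"]:
    c=bot.read_camera(n);np.savez(f"{n}10.npz",**c)
    r=(slice(180,330),slice(270,420)) if n=="scene" else (slice(160,300),slice(240,400))
    cv2.imwrite(f"pics/{n}10.png",cv2.resize(c["pixels"][r],None,fx=4,fy=4,interpolation=cv2.INTER_CUBIC)[:,:,::-1])
E
```

```text
t 13.6 tip in bore mm [  1.1  -0.9 -11.1] mid [ 1.1 -0.8 73.9] axis(x,y)deg [-0.02  0.01] F bore [-0.1  3.2 -1.8] T [-0.91  0.2   0.01] q7 -2.46 w 0.309
```

View pics/side10.png

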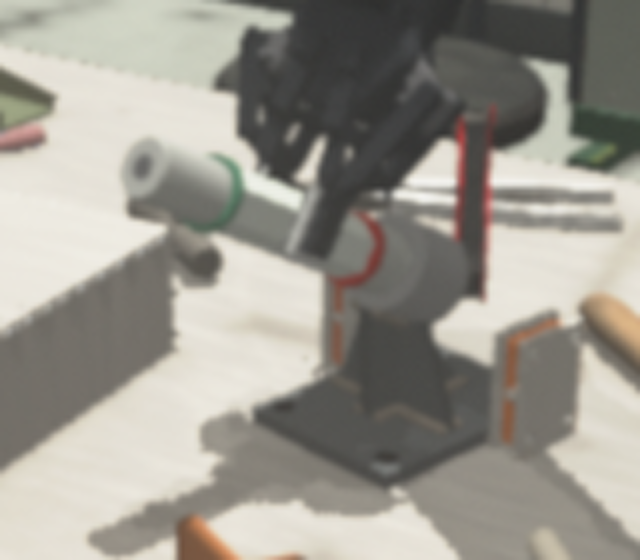

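```bash
python3 - <<'E'
from h import *
from mv import *
for n in ["side7.npz","side8.npz","side9.npz","side10.npz"]:
    c=load(n);P=pts(c).reshape(-1,3);P=P[c["range_z"].ravel()>0]-MO
    L=np.stack([P@X,P@B,P@A],1)*1000
    S=L[(np.hypot(L[:,0]-1,L[:,1]+.8)<11)&(L[:,2]>100)]
    h=np.histogram(S[:,2],np.arange(120,260,1))
    print(n,np.percentile(S[:,2],[50,90,98]).round(1),len(S))
E
```

```text
side7.npz [188.2 189.4 189.8] 83
side8.npz [139.4 140.7 141.4] 78
side9.npz [219.  220.1 220.9] 86
side10.npz [173.8 175.2 175.9] 84
```

>>> {"api": "play_rows", "payload": {
  "motion": [
    [[0.0015,0,0],[0,0,0]],
    [[0.0025,0,0],[0,0,0]],
    [[0.0025,0,0],[0,0,0]]
  ]
}}

```text
t: 13.95
eef_pos: [0.5547, -0.0201, 0.1179]
tool_rot: [0.204, -0.59, 0.765, 0.159]
contact_force: [0.0, 2.6, -1.8]
gripper_width: 0.315
```

```bash
python3 mv.py -1
```

```text
t 13.95 tip in bore mm [  1.2  -0.7 -11.5] mid [ 1.1 -0.8 73.5] axis(x,y)deg [-0.05 -0.03] F bore [-0.7  2.9  1.3] T [-0.45  0.15  0.05] q7 -2.46 w 0.315
```

>>> {"api": "play_rows", "payload": {
  "motion": [
    [[0.002,0,0],[0,0,0]],
    [[0.004,0,0],[0,0,0]],
    [[0.005,0,0],[0,0,0]],
    [[0.005,0,0],[0,0,0]],
    [[0.005,0,0],[0,0,0]],
    [[0.005,0,0],[0,0,0]],
    [[0.005,0,0],[0,0,0]]
  ]
}}

```text
t: 14.65
eef_pos: [0.5546, -0.0201, 0.1178]
tool_rot: [0.205, -0.59, 0.764, 0.16]
contact_force: [0.1, 5.1, 2.6]
gripper_width: 0.312
```

```bash
python3 mv.py -1
```

```text
t 14.65 tip in bore mm [  1.2  -0.4 -11.6] mid [ 1.  -0.7 73.4] axis(x,y)deg [-0.14 -0.2 ] F bore [-1.2  0.2  5.6] T [0.58 0.12 0.13] q7 -2.45 w 0.312
```

>>> {"api": "play_rows", "payload": {
  "motion": [
    [[0.006,0,0],[0,0,0]],
    [[0.007,0,0],[0,0,0]],
    [[0.007,0,0],[0,0,0]],
    [[0.007,0,0],[0,0,0]],
    [[0.007,0,0],[0,0,0]],
    [[0.007,0,0],[0,0,0]],
    [[0.007,0,0],[0,0,0]],
    [[0.007,0,0],[0,0,0]]
  ]
}}

```text
t: 15.45
eef_pos: [0.5545, -0.0201, 0.1179]
tool_rot: [0.207, -0.591, 0.763, 0.162]
contact_force: [-1.3, 7.2, 6.6]
gripper_width: 0.309
```

```bash
python3 mv.py -1;python3 - <<'E'
from station import bot
import cv2,numpy as np
for n in ["side"]:
    c=bot.read_camera(n);np.savez(f"{n}11.npz",**c)
    r=(slice(160,300),slice(240,400))
    cv2.imwrite(f"pics/{n}11.png",cv2.resize(c["pixels"][r],None,fx=4,fy=4,interpolation=cv2.INTER_CUBIC)[:,:,::-1])
E
```

```text
t 15.45 tip in bore mm [  1.3  -0.  -11.6] mid [ 0.9 -0.7 73.3] axis(x,y)deg [-0.25 -0.44] F bore [-3.1 -2.3  9.1] T [1.   0.23 0.12] q7 -2.44 w 0.309
```

View pics/side11.png

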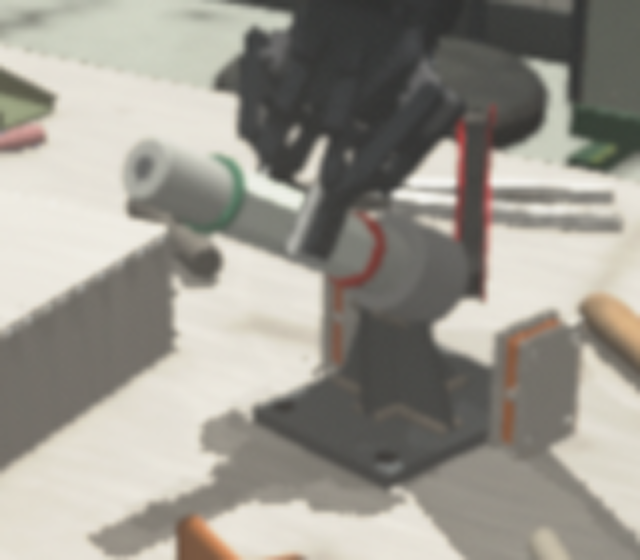

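>>> {"api": "play_rows", "payload": {
  "motion": [
    [[-0.01,0,0],[0,0,0]],
    [[-0.04,0,0],[0,0,0]],
    [[-0.08,0,0],[0,0,0]],
    [[-0.13,0,0],[0,0,0]],
    [[-0.13,0,0],[0,0,0]],
    [[-0.13,0,0],[0,0,0]]
  ]
}}

```text
t: 16.1
eef_pos: [0.5656, 0.0234, 0.1441]
tool_rot: [0.206, -0.591, 0.763, 0.162]
contact_force: [0.0, -0.6, -3.8]
gripper_width: 0.313
```

```bash
python3 mv.py -1;python3 mv.py 1 125 1 -.5; python3 st.py
```

```text
t 16.1 tip in bore mm [ 1.1 -0.4 40.4] mid [  0.6  -1.  125.4] axis(x,y)deg [-0.31 -0.4 ] F bore [ 0.2  3.  -2.4] T [-0.96  0.27  0.  ] q7 -2.56 w 0.313
t 16.1 tip in bore mm [ 1.000e-01 -1.700e+00  2.224e+02] mid [  0.6  -1.  125.4] axis(x,y)deg [0.31 0.4 ] F bore [ 0.2  3.  -2.4] T [-0.96  0.27  0.  ] q7 -2.56 w 0.313
shift frac [ 0.0012 -0.0012  0.0013] turn frac [-0.0017  0.0014 -0.4991] mm [ 0.5 -0.5  0.5] deg [  -0.6    0.5 -179.7]
t 16.1 p [0.5656 0.0234 0.1441] q [-0.14  0.45  0.35  2.   -0.92  0.92 -2.56] F [ 0.  -0.6 -3.8] T [-0.96  0.27  0.  ] w 0.313
x [-0.2151 -0.8353 -0.506 ] y [-0.9687  0.2481  0.0023] z [ 0.1236  0.4907 -0.8625]
```

>>> {"api": "play_rows", "payload": {
  "motion": [
    [[-0.01,0,0],[0,0,-0.023]],
    [[-0.01,0,0],[0,0,-0.046]],
    [[-0.01,0,0],[0,0,-0.069]],
    [[-0.01,0,0],[0,0,-0.092]],
    [[-0.01,0,0],[0,0,-0.115]],
    [[-0.01,0,0],[0,0,-0.138]],
    [[-0.01,0,0],[0,0,-0.161]],
    [[-0.01,0,0],[0,0,-0.184]]
  ]
}}

```text
t: 16.9
eef_pos: [0.566, 0.0253, 0.1454]
tool_rot: [-0.261, 0.913, -0.314, -0.022]
contact_force: [0.6, 0.3, -3.4]
gripper_width: 0.313
```

>>> {"api": "play_rows", "payload": {
  "motion": [
    [[0,0,0],[0,0,-0.023]],
    [[0,0,0],[0,0,-0.046]],
    [[0,0,0],[0,0,-0.069]],
    [[0,0,0],[0,0,-0.092]],
    [[0,0,0],[0,0,-0.115]],
    [[0,0,0],[0,0,-0.138]],
    [[0,0,0],[0,0,-0.161]],
    [[0,0,0],[0,0,-0.184]]
  ]
}}

```text
t: 17.7
eef_pos: [0.5654, 0.0237, 0.1445]
tool_rot: [-0.229, 0.936, 0.238, 0.124]
contact_force: [1.1, 1.1, -3.0]
gripper_width: 0.312
```

```bash
cat > cr.py <<'E'
import sys
from mv import *
# tool target over cradle: orientation x=(.0423,.9991,0)
def tgt(z,dx=0,dl=0):
    tx=np.array([.0403,.9992,0]);tz=np.array([0,0,-1.]);Rt=R.from_matrix(np.c_[tx,np.cross(tz,tx),tz])
    P=np.array([.4785,.1664,z])+tx*dx+np.cross(tz,tx)*dl
    move(P,Rt)
a=[float(v) for v in sys.argv[1:]];tgt(*a)
E
python3 st.py; python3 mv.py 1; python3 cr.py .17
```

```text
t 17.7 p [0.5654 0.0237 0.1445] q [ 0.21  0.43 -0.09  1.98 -0.71  0.8  -0.42] F [ 1.1  1.1 -3. ] T [-0.86  0.2  -0.02] w 0.312
x [0.8562 0.3877 0.3415] y [ 0.5017 -0.7817 -0.3704] z [ 0.1234  0.4885 -0.8638]
t 17.7 tip in bore mm [-70.4  -1.3  59.4] mid [  0.3  -1.2 125.8] axis(x,y)deg [41.76  0.06] F bore [ 0.8  3.3 -0.4] T [-0.86  0.2  -0.02] q7 -0.42 w 0.312
shift frac [-0.0261 -0.4115  0.0923] turn frac [-0.0267 -0.0836 -0.1604] mm [ -10.4 -164.6   36.9] deg [ -9.6 -30.1 -57.8]
```

>>> {"api": "play_rows", "payload": {
  "motion": [
    [[-0.003,-0.051,0.0115],[-0.0033,-0.0105,-0.02]],
    [[-0.0065,-0.103,0.023],[-0.0067,-0.0209,-0.0401]],
    [[-0.01,-0.154,0.0345],[-0.01,-0.0314,-0.0602]],
    [[-0.013,-0.206,0.046],[-0.0133,-0.0418,-0.0802]],
    [[-0.0163,-0.257,0.0577],[-0.0167,-0.0523,-0.1003]],
    [[-0.0196,-0.309,0.069],[-0.02,-0.0627,-0.1203]],
    [[-0.0228,-0.36,0.081],[-0.0234,-0.0732,-0.1404]],
    [[-0.026,-0.4115,0.0925],[-0.0267,-0.0836,-0.1604]]
  ]
}}

```text
t: 18.5
eef_pos: [0.4784, 0.1658, 0.1698]
tool_rot: [0.001, 0.72, 0.694, -0.001]
contact_force: [0.6, 0.9, -3.9]
gripper_width: 0.31
```

```bash
python3 st.py; python3 cr.py .15
```

```text
t 18.5 p [0.4784 0.1658 0.1698] q [-0.33  0.28 -0.15  2.01  0.06  0.86 -0.55] F [ 0.6  0.9 -3.9] T [ 0.1   0.04 -0.01] w 0.31
x [ 0.0379  0.9993 -0.0029] y [ 9.993e-01 -3.790e-02  5.000e-04] z [ 4.0e-04 -2.9e-03 -1.0e+00]
shift frac [0.0016 0.0002 0.0494] turn frac [0.0001 0.0005 0.0004] mm [ 0.7  0.1 19.8] deg [0.  0.2 0.1]
```

Check the gauge's position in the hand with the wrist camera before lowering.

```bash
python3 - <<'E'
from h import *
from mv import obs
from station import bot
o,r=obs();M=r.as_matrix()
c=bot.read_camera("wrist");np.savez("wrist12.npz",**c);cv2.imwrite("pics/wrist12.png",c["pixels"][:,:,::-1])
for nm in ("wrist5.npz","wrist12.npz"):
    c=load(nm)
    if nm=="wrist12.npz": P=(pts(c,True)-o["eef_pos"])@M
    else:
        # same tool: use camera frame relative via pose of cam12
        T=np.linalg.inv(load("wrist12.npz")["pose"]);Pc=(pts(c,True)-c["pose"][:3,3])@c["pose"][:3,:3]
        c12=load("wrist12.npz");P=((Pc@c12["pose"][:3,:3].T+c12["pose"][:3,3])-o["eef_pos"])@M
    s=P[90:400,255:385].reshape(-1,3);s=s[(s[:,2]>-.06)&(s[:,2]<0)&(abs(s[:,1])<.03)]
    print(nm,"tip x",np.sort(s[:,0])[-20:].mean().round(4))
    for x in (.025,.04,.066,.073,):
        S=s[abs(s[:,0]-x)<.003];print(x,np.percentile(S[:,1],[2,98]).mean().round(4),np.percentile(S[:,2],[3,50]).round(4))
    I=c["pixels"].astype(int);m=(I[...,0]>I[...,1]+60)&(I[...,0]>I[...,2]+60);m[:,:255]=0;m[:,385:]=0;m[:90]=0;m[300:]=0
    print("red collar row",np.nonzero(m)[0].mean())
E
```

```text
wrist5.npz tip x 0.0841
0.025 -0.0012 [-0.0322 -0.0283]
0.04 -0.0013 [-0.0323 -0.0284]
0.066 -0.0013 [-0.0339 -0.0316]
0.073 -0.0012 [-0.034  -0.0315]
red collar row 219.82276422764227
wrist12.npz tip x 0.0842
0.025 -0.0011 [-0.0322 -0.0284]
0.04 -0.0013 [-0.0322 -0.0284]
0.066 -0.0013 [-0.0341 -0.0316]
0.073 -0.0012 [-0.034  -0.0315]
red collar row 217.99107142857142
```

View pics/wrist12.png

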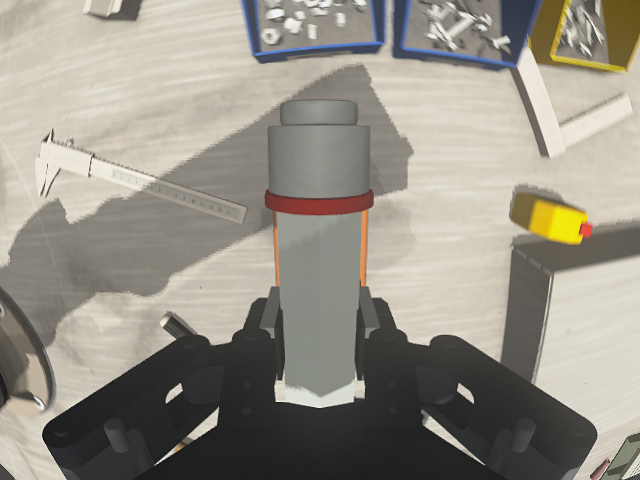

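>>> {"api": "play_rows", "payload": {
  "motion": [
    [[0.003,0.001,0.07],[0,0.0005,0.0005]],
    [[0.003,0.001,0.15],[0,0.0005,0.0005]],
    [[0.003,0.001,0.22],[0,0.0005,0.0005]],
    [[0.003,0.001,0.27],[0,0.0005,0.0005]],
    [[0.003,0.001,0.28],[0,0.0005,0.0005]],
    [[0.003,0.001,0.28],[0,0.0005,0.0005]]
  ]
}}

```text
t: 19.15
eef_pos: [0.476, 0.1723, 0.0577]
tool_rot: [-0.0, 0.717, 0.697, -0.0]
contact_force: [0.5, -0.3, -4.1]
gripper_width: 0.315
```

```bash
python3 st.py; python3 - <<'E'
from station import bot
import cv2,numpy as np
c=bot.read_camera("side");cv2.imwrite("pics/side12.png",cv2.resize(c["pixels"][230:370,210:360],None,fx=4,fy=4,interpolation=cv2.INTER_CUBIC)[:,:,::-1])
E
```

```text
t 19.15 p [0.476  0.1723 0.0577] q [-0.36  0.45 -0.14  2.08  0.1   0.61 -0.59] F [ 0.5 -0.3 -4.1] T [ 0.03 -0.02  0.05] w 0.315
x [ 2.790e-02  9.996e-01 -1.000e-04] y [ 0.9996 -0.0279 -0.0012] z [-1.2e-03 -1.0e-04 -1.0e+00]
```

View pics/side12.png

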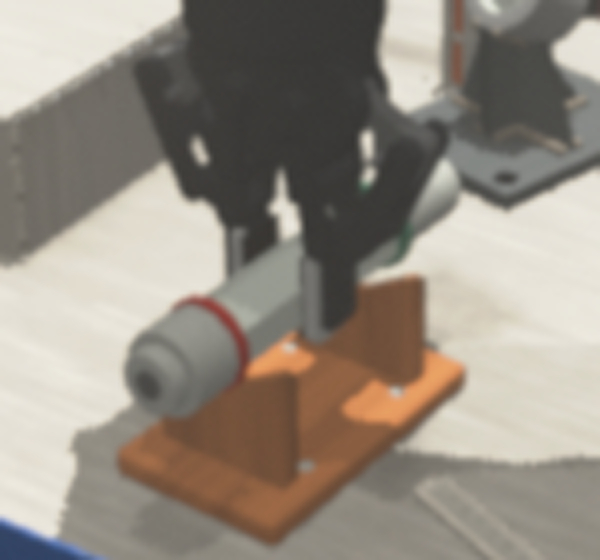

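>>> {"api": "play_rows", "payload": {
  "motion": [
    [[-0.0125,0.008,0],[0,0,0.0022]],
    [[-0.0125,0.008,0],[0,0,0.0022]],
    [[-0.0125,0.008,0],[0,0,0.0022]],
    [[-0.0125,0.008,0],[0,0,0.0022]],
    [[-0.0125,0.008,0],[0,0,0.0022]]
  ]
}}

```text
t: 19.7
eef_pos: [0.4798, 0.1678, 0.0589]
tool_rot: [-0.0, 0.722, 0.692, 0.001]
contact_force: [-0.9, -0.3, -3.7]
gripper_width: 0.313
```

```bash
python3 st.py
```

```text
t 19.7 p [0.4798 0.1678 0.0589] q [-0.35  0.45 -0.13  2.08  0.1   0.61 -0.59] F [-0.9 -0.3 -3.7] T [ 0.04 -0.05  0.05] w 0.313
x [0.0412 0.9992 0.001 ] y [ 9.992e-01 -4.120e-02  9.000e-04] z [ 9.e-04  1.e-03 -1.e+00]
```

Lower 12 mm, shifted −0.8 mm in y.

>>> {"api": "play_rows", "payload": {
  "motion": [
    [[-0.001,-0.002,0.01],[0,0,0]],
    [[-0.001,-0.002,0.02],[0,0,0]],
    [[-0.001,-0.002,0.028],[0,0,0]],
    [[-0.001,-0.002,0.028],[0,0,0]],
    [[-0.001,-0.002,0.028],[0,0,0]]
  ]
}}

```text
t: 20.2
eef_pos: [0.4789, 0.1675, 0.0474]
tool_rot: [-0.0, 0.722, 0.692, 0.0]
contact_force: [-0.3, 0.2, -4.2]
gripper_width: 0.312
```

```bash
python3 st.py
```

```text
t 20.2 p [0.4789 0.1675 0.0474] q [-0.35  0.47 -0.13  2.09  0.1   0.59 -0.6 ] F [-0.3  0.2 -4.2] T [0.01 0.   0.03] w 0.312
x [4.120e-02 9.992e-01 9.000e-04] y [ 9.992e-01 -4.120e-02  5.000e-04] z [ 6.e-04  8.e-04 -1.e+00]
```

>>> {"api": "play_rows", "payload": {
  "motion": [
    [[-0.0005,0,0.003],[0,0,0]],
    [[-0.0005,0,0.006],[0,0,0]],
    [[-0.0005,0,0.008],[0,0,0]],
    [[-0.0005,0,0.008],[0,0,0]]
  ]
}}

```text
t: 20.6
eef_pos: [0.4795, 0.1674, 0.045]
tool_rot: [0.0, 0.722, 0.692, 0.001]
contact_force: [-0.7, -0.5, 4.9]
gripper_width: 0.312
```

```bash
python3 st.py
```

```text
t 20.6 p [0.4795 0.1674 0.045 ] q [-0.35  0.48 -0.13  2.09  0.11  0.58 -0.6 ] F [-0.7 -0.5  4.9] T [-0.21  0.4   0.01] w 0.312
x [0.0414 0.9991 0.0011] y [ 0.9991 -0.0414  0.0015] z [ 0.0015  0.001  -1.    ]
```

>>> {"api": "play_rows", "payload": {
  "motion": [
    [[0,0,0],[0,0,0]],
    [[0,0,0],[0,0,0]],
    [[0,0,0],[0,0,0]],
    [[0,0,0],[0,0,0]],
    [[0,0,0],[0,0,0]],
    [[0,0,0],[0,0,0]],
    [[0,0,0],[0,0,0]]
  ],
  "fingers": 85
}}

```text
t: 21.3
eef_pos: [0.4795, 0.1674, 0.045]
tool_rot: [0.0, 0.722, 0.692, 0.001]
contact_force: [-0.2, 0.6, 0.4]
gripper_width: 0.999
```

>>> {"api": "play_rows", "payload": {
  "motion": [
    [[0,0,-0.05],[0,0,0]],
    [[0,0,-0.15],[0,0,0]],
    [[0,0,-0.25],[0,0,0]],
    [[-0.1,0,-0.35],[0,0,0]],
    [[-0.16,0,-0.45],[0,0,0]],
    [[-0.16,0,-0.55],[0,0,0]],
    [[-0.16,0,-0.55],[0,0,0]],
    [[-0.16,0,-0.55],[0,0,0]]
  ]
}}

```text
t: 22.1
eef_pos: [0.4769, 0.1033, 0.2658]
tool_rot: [0.001, 0.722, 0.692, 0.002]
contact_force: [-1.1, 0.6, -0.4]
gripper_width: 0.998
```

```bash
python3 st.py; python3 - <<'E'
from h import *
from station import bot
c=bot.read_camera("wrist");cv2.imwrite("pics/wrist13.png",c["pixels"][:,:,::-1]);np.savez("wrist13.npz",**c)
d=bot.read_camera("side");cv2.imwrite("pics/side13.png",d["pixels"][:,:,::-1]);np.savez("side13.npz",**d)
P=pts(c,True);Q=P[(P[...,2]>.066)&(P[...,2]<.1)&(abs(P[...,0]-.478)<.03)&(P[...,1]>.03)&(P[...,1]<.28)]
print(Q.min(0),Q.max(0));M=[]
for y in np.r_[np.arange(.075,.108,.005),np.arange(.122,.208,.006),np.arange(.222,.24,.004)]:
    S=Q[(abs(Q[:,1]-y)<.003)]
    if len(S)>10: a,b=np.percentile(S[:,0],[2,98]);M.append((y,(a+b)/2,b-a))
M=np.array(M);p=np.polyfit(M[:,0],M[:,1],1);print(p,np.degrees(np.arctan(p[0])),np.polyval(p,.1664))
h=Q[(Q[:,1]>.125)&(Q[:,1]<.2)];print(np.percentile(h[:,2],[50,90,99]))
for lo,hi in ((.075,.105),(.13,.15),(.18,.2),(.225,.24)):
    h=Q[(Q[:,1]>lo)&(Q[:,1]<hi)];print(lo,np.percentile(h[:,2],[50,95]))
E
```

```text
t 22.1 p [0.4769 0.1033 0.2658] q [-0.23  0.14 -0.13  1.94  0.02  1.06 -0.4 ] F [-1.1  0.6 -0.4] T [-0.02  0.07  0.07] w 0.998
x [0.0416 0.9991 0.0019] y [ 0.9991 -0.0416  0.0039] z [ 0.0039  0.0018 -1.    ]
[0.45900065 0.06973682 0.06600113] [0.49764164 0.25143943 0.08148045]
[0.03762408 0.47229081] 2.154684397644616 0.47855145366887214
[0.07327921 0.07651694 0.07778117]
0.075 [0.0744662  0.07652911]
0.13 [0.07327656 0.07713436]
0.18 [0.07323311 0.07700147]
0.225 [0.07642595 0.07905675]
```

View pics/wrist13.png

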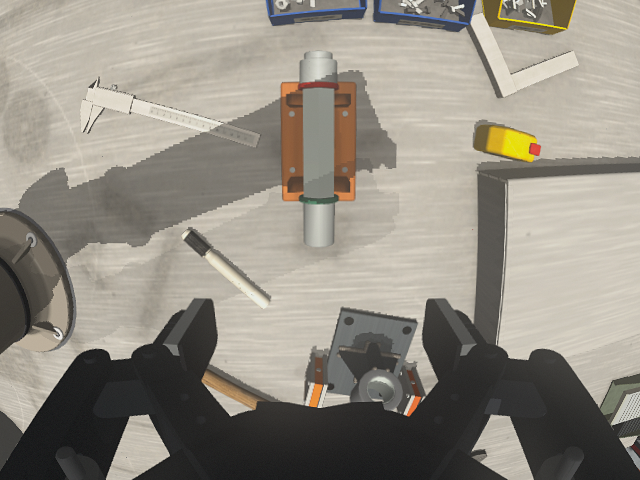

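View pics/side13.png

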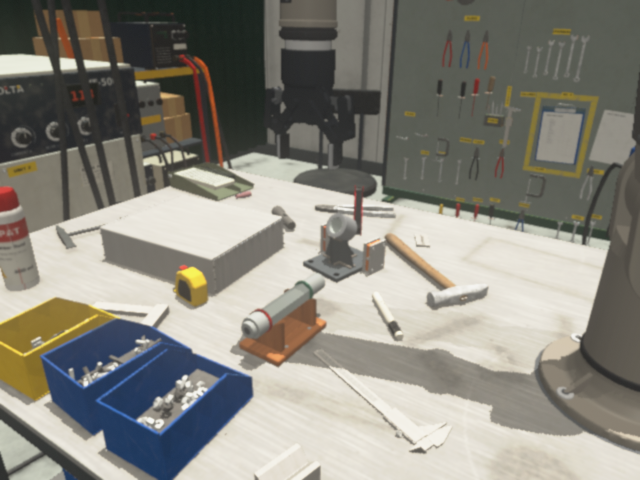

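```bash
python3 -c "
from station import bot
print(bot.hand_in())"
```

```text
the job is handed in; nothing more can be done
None
```

The bore was checked with both ends of the gauge, the gauge is back in its cradle, and I handed the job in at about 22 s. No verdict was reported.

- **GO end:** it slid in with almost no force until the green collar met the boss, with about 7 N on contact, and was then drawn out.
- **NO-GO end:** the pilot nose entered and the 35 mm shoulder stopped on the boss. I pressed it for about 1.5 s at an estimated 7 to 11 N, and it did not go in. The gauge was in line within about 0.5°.
- **Gauge in the cradle:** the last wrist picture shows it released and lying within about 0.3 mm and 0.2° of where it started, at the original height. The wrist force was near zero with the gripper open and clear.
- **Bystanders:** the marker and tape measure look unmoved in the last pictures. I did not measure them, and I did not check the coupon again after the start, though the arm's path kept clear of it.

**Disagreement:** my hand-based estimate of position along the gauge axis disagreed with contact. It read 1.3 mm short of depth at GO and about 3.5 mm too deep at NO-GO. Side-camera depth put the gauge end within 0.5 mm of the expected contact position, so I trusted that and the felt contact.

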